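# Index the caddy's divider and stow the bottle

## Robot

A 7-joint arm with a two-finger parallel gripper is mounted at the origin on a cart in front of the work surface, level with it; the furniture and walls round the work are solid. World frame = base frame: x ahead of the robot, y to its left, z up, the work surface at z = 0. Lengths are in m, angles in rad, forces in N, time in s.
With the tool pointing down it reaches from about 0.425 to 0.825 m from the base axis. Payload 3.6 kg.
Tool frame: the origin (TCP) lies between the finger pads; the fingertips stand 11 mm ahead of it and the grasp point (between the pads) lies 8 mm behind it; z points along the fingers, x is the direction in which the jaws open and shut, and the axes are right-handed (so a half turn about z gives the same grasp; the last joint's range is limited). The gripper opens to 85 mm and grips with 20 to 120 N. Pads are 22 mm wide; open, the fingers measure 114 mm over their backs; the gripper's body (76 mm by 85 mm) begins 54 mm behind the grasp point. The pads swing forward as they close: fully open they stand 13 mm farther back than shut.
Start: joints at [-1.129, 0.615, -0.013, 1.423, 0.008, 1.103, -0.04], TCP at [0.293, 0.58, 0.242] pointing down, gripper open.
Joint ranges: [-3.12, 3.12], [-0.3, 2.06], [-1.34, 1.32], [0.26, 2.42], [-1.36, 4.5], [0.01, 1.98], [-2.84, 2.84]. Speed limits (rad/s): [2.79, 2.79, 3.14, 3.14, 3.14, 3.14, 3.14].

## Interface

Orientations are given as [roll, pitch, yaw] about the fixed x, y, z axes, in that order (R = Rz(yaw) Ry(pitch) Rx(roll)).
In Python, from station import arm gives the robot as it stands.
- The arm moves only by the tool drive_tool, never from a script. Its argument "increments" is a list of rows, each a list of 6 numbers: the shift along the tool's x, y, z as a fraction of full scale, then the turn, a rotation vector about the tool's x, y, z as a fraction of full scale. In form: [[x, y, z, ax, ay, az], ...]. A call has 1 to 10 rows; each row is the pose to reach, as a shift and turn from the pose commanded when the call began, along the tool's axes at that moment; what a row does not reach only later rows make up. Full scale, the value 1, is 150 mm for a shift and 0.5 rad for a turn. A row lasts 1/10 s, in which the tool goes at most 50 mm and 8.59 degrees, less where a joint would pass 70% of its speed; a pose out of reach is approached as far as the arm can. A call with a number of a shift or a turn outside -1 to 1 is refused whole. A call with a gripper value outside its range is refused whole. "fingers" is the opening, from 0 (shut) to 1 (fully open), set as the call begins (left out, the last holds). The fingers move at their own pace and stop on an object; the grip force is fixed at half the most. Time passes only in rows, so rows that repeat a pose let the fingers close. It gives the time, the measured TCP pose, the force and the opening at its end, in the units of the state.
- arm.sense(): the state, without advancing time (a new reading comes with each control period).
- arm.capture(name): name is "scene" or "top" or "wrist"; returns (picture, depth): 480x640x3 uint8, blue, green, red; 480x640 float32, m along the optical axis (not along the pixel's ray), 0 where there is no reading.
- arm.camera_model(name): a dict with "camera_matrix" (3x3 intrinsics, pixels), "T" (4x4, takes a point from camera to world coordinates). Camera axes: x right, y down, z forward; pixel columns grow to the right and rows downward; lengths in m; the calibration is good to about 2 mm. A picture is of the moment at which its call begins: read the wrist's pose just before it. camera_model takes no time and is no camera call; for the wrist camera it gives the pose at the moment of the call.
- arm.close_job(): hands the job in, once; it reports no verdict.
The state is a dict: "clock": time; "joint_positions": joint angles; "qvel": joint speeds; "effort": joint torques, N m; "tool_pos": TCP position; "eef_rot": TCP orientation; "ft_force": force on the tool from outside, world axes, zero at the start; "ft_torque": the same for the moment, N m; "grip_width": finger opening in m.
Only numpy, scipy, OpenCV 4.12 (cv2) and the standard library are available. Lean on these libraries where they do the work, as an engineer would, in place of code of your own. Each camera call takes 0.05 s, during which the arm holds its last target.

## Task

Make room in the bar caddy for the small dasher bottle that stands loose on the stand: pull up the divider's spring plunger, slide the divider to the first hole of its index strip and let the pin snap fully home, without forcing the pin against the strip. Then stand the bottle upright in the end bay this has opened, setting it down gently. The caddy stays where it is, neither lifted nor shoved, and everything else stays standing where it was.

Things in the scene. Friction and masses are not known exactly. Their poses are not given: they have to be found in the camera images.
- caddy: Loose, heavy bar caddy (3.6 kg): steel tray between wooden cheeks, 294 long (y) x 160 deep (x) x 44 high, wire handles 19 out on the cheeks. Origin on the stand under the tray's middle; +y along its length, the way the divider travels from its parked place; -x side carries the rail. Tray inside x -50..50, y -135..135, long walls 41 high. About 20 N up at the rail tips it, 20 N sideways shoves it.
- divider (a joint): Travel of the divider along the caddy's +y, m, 0..0.125; sliding friction 2 to 4 N. It starts parked at 0 to 0.004: there the pin has dropped behind the near end of the index strip and locks it. Divider: a steel plate across the tray, 3 thick, 46 high, its middle at caddy y = travel - 115.5 mm; carried by a dark block on the rail, 36 long in y, top 54 above the stand.
- rail_mid (a point): Middle of the rail, level with the index strip's top (36 above the stand), 80 to -x of the tray's middle. The strip has 3 holes 40 apart, 9.5 across. Screwed on through slots, it sits differently each time: the pin's centre meets its near end at a travel of 9 to 31 mm, the first hole 38 mm farther (47 to 69), hidden under the block, to be felt for. From 36 to 40 mm the pin is over solid strip.
- plunger (a joint): Lift of the spring plunger, m, 0 home to 0.010 at its stop. Pull the knob straight up: 5 N when home, 10 N fully drawn. It must be lifted past 0.007 to leave a hole or the parked place; let go over solid strip it rides at about 0.007 and, free to move down, snaps to about 0 over a hole.
- pin: Steel locating pin of the plunger, 7 across, flat tip with a 1 mm bevel; it moves with divider and plunger. Origin at the centre of its tip, 29 above the stand when home, straight below the knob. More than 16 N between pin and strip counts as forcing it; riding on the strip it already bears 8.5 N from its spring.
- knob (a point): Centre of the plunger's round black knob, 24 across and 22 high, on top of the divider's block; it moves with divider and plunger. 80 above the stand when home; the knob's underside is then 15 above the block. It stands over the rail's middle line.
- bay_end (a point): Foot of the inner face of the cheek at the caddy's -y end, on the tray floor (4 above the stand), midway across the tray. The end bay lies between this face and the divider's plate; it is 18 mm wide plus the divider's travel.
- dasher_mid (a point): Centre (69 above its foot) of the small glass dasher bottle that stands on the stand outside the caddy: round, 47 across up to about 80 high, narrower neck and cap, 138 high in all, about 0.2 kg. Grasp the body. (Another such bottle already stands in the caddy's long bay.)
- caddy_bottle: The dasher bottle that already stands in the long bay of the caddy, 47 across, 138 high; leave alone. Origin under its foot.
- jigger: Steel double jigger standing in the long bay of the caddy, 41 across, 97 high; leave alone. Origin under its foot.
- stopper: Bottle stopper standing on its head on the stand, 33 across, 48 high; leave alone. Origin under its foot.
- jug: Copper jug at the back right, 215 high; leave alone. Origin under its foot.
- tin: Slim steel shaker tin at the back, 74 across, 156 high; leave alone. Origin under its foot.
- cup_a: Steel cup at the back, 68 across, 133 high; leave alone. Origin under its foot.
- wine_a: Wine bottle at the back left, 299 high; leave alone. Origin under its foot.
- wine_b: Second wine bottle at the back left, 299 high; leave alone. Origin under its foot.
- salt: Round wooden salt cellar at the front left, 70 across, 67 high; leave alone. Origin under its foot.
- muddler: Wooden muddler lying along the front edge, 201 long, 36 thick; leave alone. Origin under its middle.

How it is judged:
By the outcome, as a careful person would: the job done as asked, in the order asked, and still so for the second after the job is handed in, with the robot touching nothing.
It also fails if it takes over 64 s, if anything falls off the work surface, if the arm or the gripper's body presses on something with over 40 N, if the wrist force passes 120 N, or if a joint passes its speed limit or range.

## Working session

There is one attempt and no reset: what is moved stays moved. The work goes in short steps, Python scripts to look and compute and a tool call to move; the robot and the scene stay as the last step left them, time stands still between calls to the robot, and variables do not carry over. Pictures are saved under pics/ and viewed, and the job is handed in when it is done.

Besides the shell and the picture viewer there is one more tool, called after ">>>" as name([rows], argument=value, ...), one row to a line, values as JSON. drive_tool: Moves the arm, as the interface text tells. Its arguments: {"type":"object","properties":{"increments":{"type":"array","items":{"type":"array","items":{"type":"number","minimum":-1,"maximum":1}}},"fingers":{"type":"number"}},"required":["increments"]}

```bash
ls; mkdir -p pics; python3 - <<'E'
from station import arm
import cv2,numpy as np
s=arm.sense();print(s)
for n in("scene","top"):
    p,d=arm.capture(n);cv2.imwrite(f"pics/{n}0.png",p);np.save(f"{n}0.npy",d)
    m=arm.camera_model(n);print(n,m);np.savez(f"{n}cam.npz",**m)
E
```

```text
pics
{'clock': 0.0, 'joint_positions': array([-1.12948849,  0.61593868, -0.01262917,  1.42492874,  0.00809251,
        1.10335756, -0.0404039 ]), 'qvel': array([-0.0003382 ,  0.00123477, -0.00073725, -0.00083835, -0.00069735,
        0.00149025, -0.00205004]), 'effort': array([-5.06400811e-04, -4.69204473e+01,  2.59139584e-01, -1.71032041e+01,
        1.00099979e-02,  9.65213520e-03,  7.62126746e-06]), 'tool_pos': array([0.29275571, 0.57951308, 0.24111552]), 'eef_rot': array([3.14156945e+00, 2.58237297e-03, 1.10305837e+00]), 'ft_force': array([ 0.2052061 ,  0.03054587, -0.36941851]), 'ft_torque': array([-0.04493807, -0.03114446,  0.03483962]), 'grip_width': 0.08533497163494916}
scene {'camera_matrix': array([[444.1918353 ,   0.        , 311.07365951],
       [  0.        , 444.1918353 , 238.50762155],
       [  0.        ,   0.        ,   1.        ]]), 'T': array([[ 0.11167145, -0.72439246,  0.68028307, -0.07938488],
       [-0.99365406, -0.07212546,  0.08631062, -0.064717  ],
       [-0.01345704, -0.68560447, -0.72784986,  0.75851958],
       [ 0.        ,  0.        ,  0.        ,  1.        ]])}
top {'camera_matrix': array([[508.02266486,   0.        , 323.47696697],
       [  0.        , 508.02266486, 234.64112564],
       [  0.        ,   0.        ,   1.        ]]), 'T': array([[ 1.34025117e-02, -9.99065358e-01,  4.10948099e-02,
         4.90086759e-01],
       [-9.99870576e-01, -1.37564521e-02, -8.34211640e-03,
         3.18344985e-05],
       [ 8.89963829e-03, -4.09776860e-02, -9.99120426e-01,
         1.11128551e+00],
       [ 0.00000000e+00,  0.00000000e+00,  0.00000000e+00,
         1.00000000e+00]])}
```

View pics/scene0.png

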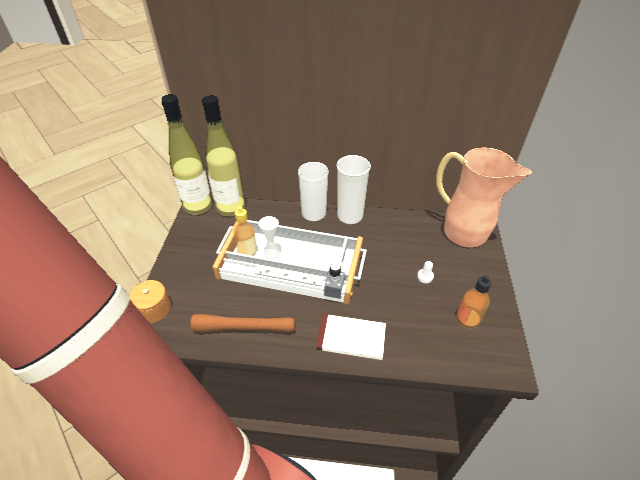

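View pics/top0.png

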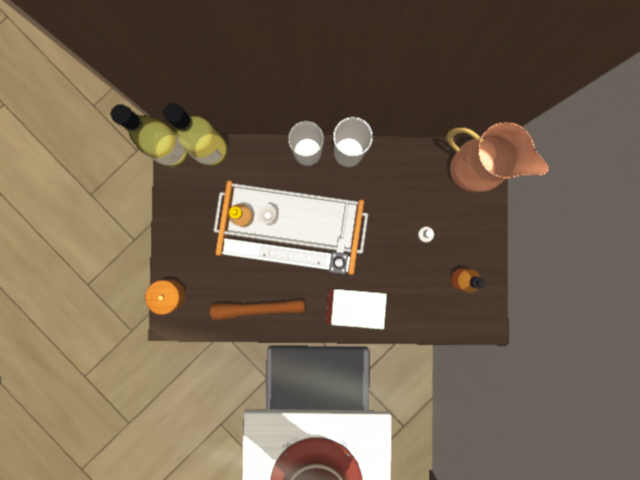

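The scene view shows the caddy at about (290,260) with the divider block and knob at its right end (335,275), and the loose bottle at (473,302). The top view shows the knob at about (340,262), the bottle at (467,280) and the cheeks at (224,218) and (356,236).

```bash
cat > h.py <<'E'
import numpy as np,cv2
def cam(n):
    z=np.load(f"{n}cam.npz");return z["camera_matrix"],z["T"]
def ray(K,T,u,v,z):
    d=T[:3,:3]@np.linalg.inv(K)@np.array([u,v,1.]);o=T[:3,3];t=(z-o[2])/d[2];return o+t*d
def proj(K,T,P):
    p=np.linalg.inv(T)@np.append(P,1);q=K@p[:3];return q[:2]/q[2]
def cloud(K,T,d):
    v,u=np.mgrid[:d.shape[0],:d.shape[1]]
    P=np.stack([(u-K[0,2])/K[0,0]*d,(v-K[1,2])/K[1,1]*d,d],-1)
    return P@T[:3,:3].T+T[:3,3]
E
python3 - <<'E'
from h import *
p=cv2.imread("pics/top0.png");c=p[170:320,200:400];cv2.imwrite("pics/c1.png",cv2.resize(c,(800,600),interpolation=cv2.INTER_CUBIC))
p=cv2.imread("pics/scene0.png");c=p[200:320,200:360];cv2.imwrite("pics/c2.png",cv2.resize(c,(800,600),interpolation=cv2.INTER_CUBIC))
K,T=cam("top");d=np.load("top0.npy");C=cloud(K,T,d)
hsv=cv2.cvtColor(cv2.imread("pics/top0.png"),cv2.COLOR_BGR2HSV)
m=cv2.inRange(hsv,(5,150,120),(20,255,255)); 
n,l,st,ce=cv2.connectedComponentsWithStats(m)
for i in range(1,n):
    if st[i,4]>30:print(st[i],ce[i],np.median(C[l==i],axis=0))
print("z map around knob")
print((C[248:278:2,326:356:2,2]*1000).astype(int))
print("stopper/bottle",(C[268:294:2,450:490:2,2]*1000).astype(int))
E
```

```text
[215 180  35  76 668] [228.71407186 217.17664671] [0.56704757 0.19773907 0.04338711]
[348 199  16  76 437] [355.8604119 237.1395881] [ 0.5299202  -0.0772966   0.04250742]
[453 270  25  20 274] [464.12773723 278.9270073 ] [ 0.44659719 -0.29572001  0.07647974]
[145 280  35  35 944] [162.06885593 296.93326271] [0.40046113 0.3222401  0.05579144]
[210 301  94  18 904] [254.28429204 309.22455752] [0.37500368 0.13837359 0.02941954]
[345 456  16  24 159] [352.66666667 470.82389937] [ 0.03128809 -0.07834496  0.01191785]
z map around knob
[[  36   37   41   40   39   40   46   45   44   33    1    3    5   39
    42]
 [  -4   -3   -2    1    1    0   44   50   46   37   39   39   42   40
    41]
 [   3   -1   -2   49   53   49   53   52   47   -1    0    1   15   39
    44]
 [1111   30   35   51   54   53   52   54   53   55   52    1   27   42
    44]
 [  36   23   24   52   54   55   54   54   53 1111   51   26   36   44
    43]
 [  34   21   40   53 1111   87 1111   88   84   52   52   31   39   43
    46]
 [  33   23   53   53   88   66   64   66   57   85   56   23   42   44
    44]
 [  2
[... 1316 characters left out ...]
8   83   83   94  108  121  124  125
   126  132  120   -2    0   -1]
 [  -1   14   34   48   65   71   74   85   90   91  109  124  124  132
   137  136  138  124    1    0]
 [  -1    4   25   46   61   70   74   84   87   88  107  120  128  122
   135  137  137   -1    0   -3]
 [   0    0   11   35   54   68   74   76   85   87   89  110  122  123
   122  126  124    1    1    2]
 [  -3    1   -3   15   35   58   70   72   77   82   83   86   86   82
   120   -5    1   -3    0   -2]
 [  -2   -1   -2    0   -1   -1   53   66   70   77   76   77   73   70
     0    0   -1 1111    0    0]
 [  -3   -2    0   -1   -1    0   -1    0    0   -2   -1   -1    0   -1
     0   -4   -1   -1    0   -2]]
```

View pics/c1.png

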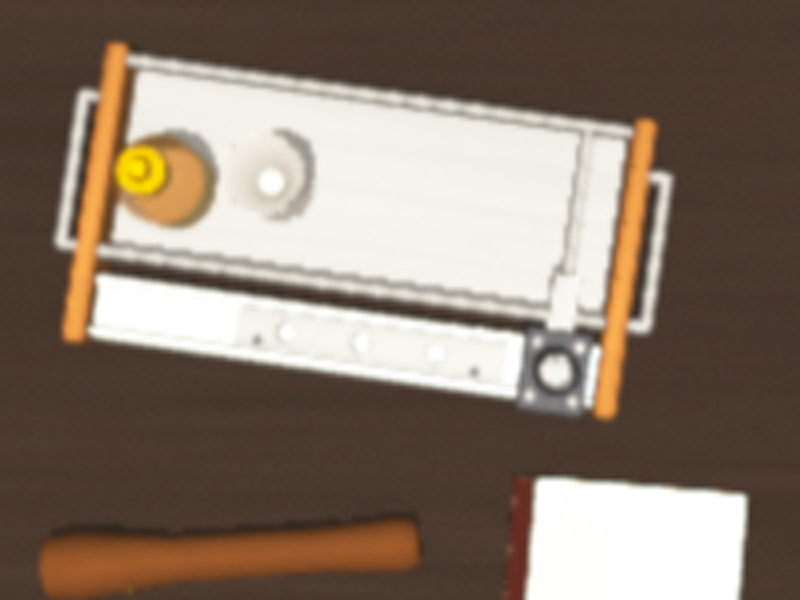

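View pics/c2.png

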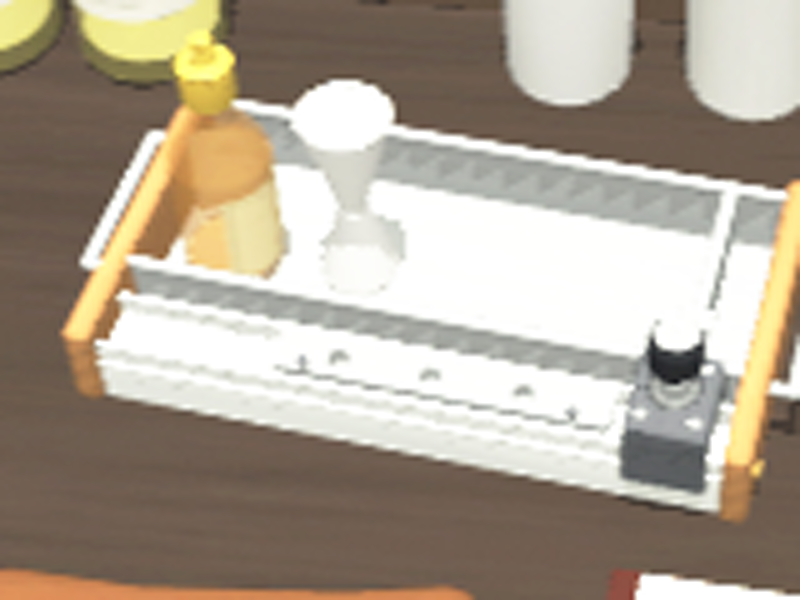

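The top crop shows the knob at (555,370) on the dark block and the three strip holes at (436,353), (361,343) and (287,332). The first hole is visible, so I can measure it as well as feel for it.

```bash
python3 - <<'E'
from h import *
K,T=cam("top")
def px(c): return 200+(c[0]+.5)/4-.5,170+(c[1]+.5)/4-.5
H=[ray(K,T,*px(c),.036) for c in[(436,353),(361,343),(287,332)]]
for h in H:print("hole",h)
print([np.linalg.norm(H[i]-H[i+1]) for i in(0,1)])
k=ray(K,T,*px((553,370)),.091);print("knob top",k)
b=ray(K,T,*px((553,372)),.054);print("block",b)
a=H[2]-H[0];a/=np.linalg.norm(a);yaw=np.arctan2(a[1],a[0]);print("axis",a,yaw)
print("travel to hole1:",(H[0]-k)@a,"lateral",np.cross(a,H[0]-k)[2])
# scene view
Ks,Ts=cam("scene")
def ps(c): return 200+(c[0]+.5)/5-.5,200+(c[1]+.5)/5-.5
for c in[(522,390),(430,374),(338,357)]:print("hole scene",ray(Ks,Ts,*ps(c),.036))
print("knob scene",ray(Ks,Ts,*ps((678,333)),.091), "knob top view proj",proj(Ks,Ts,k))
# cheeks
C=cloud(K,T,np.load("top0.npy"))
# bottle: cap points
q=C[262:300,445:495].reshape(-1,3);z=q[(q[:,2]>.130)&(q[:,2]<.145)];print("cap",z.mean(0),len(z))
z=q[(q[:,2]>.03)&(q[:,2]<.06)]
A=np.c_[2*z[:,:2],np.ones(len(z))];s=np.linalg.lstsq(A,(z[:,:2]**2).sum(1),rcond=None)[0];print("body",s[:2],np.sqrt(s[2]+s[0]**2+s[1]**2))
C2=cloud(Ks,Ts,np.load("scene0.npy"));q=C2[270:330,450:500].reshape(-1,3);z=q[(q[:,2]>.02)&(q[:,2]<.07)]
A=np.c_[2*z[:,:2],np.ones(len(z))];s=np.linalg.lstsq(A,(z[:,:2]**2).sum(1),rcond=None)[0];print("body scene",s[:2],np.sqrt(s[2]+s[0]**2+s[1]**2))
# cheek top midpoints
for e in[((648,122),(606,415)),((117,47),(75,337))]:
    p0,p1=[ray(K,T,*px(c),.044) for c in e];print("cheek",p0,p1,np.linalg.norm(p0-p1))
E
```

```text
hole [0.48472974 0.02178962 0.036     ]
hole [0.48947854 0.0614861  0.036     ]
hole [0.49476119 0.10065398 0.036     ]
[np.float64(0.03997951641815037), np.float64(0.03952251168924011)]
knob top [ 0.4772711  -0.03810993  0.091     ]
block [ 0.47576844 -0.03950582  0.054     ]
axis [0.12618212 0.99200709 0.        ] 1.444276939721445
travel to hole1: 0.06036192754592458 lateral 0.0001592285498304676
hole scene [0.48430203 0.02311303 0.036     ]
hole scene [0.48880905 0.06221649 0.036     ]
hole scene [0.49391091 0.10196963 0.036     ]
knob scene [ 0.4755122  -0.04062054  0.091     ] knob top view proj [333.98296842 265.40915645]
cap [ 0.44212872 -0.30873778  0.13556413] 27
body [ 0.44299538 -0.31026639] 0.023615743523757077
body scene [ 0.44169286 -0.31037229] 0.02297254951935855
cheek [ 0.60797732 -0.08839048  0.044     ] [ 0.45349109 -0.06794852  0.044     ] 0.1558328256328841
cheek [0.64362342 0.19206351 0.044     ] [0.49061604 0.21081898 0.044     ] 0.15415260844135623
```

```bash
cat > g.py <<'E'
import sys,numpy as np
from station import arm
from scipy.spatial.transform import Rotation as R
# usage: g.py x y z yaw -> increment to target with tool down, from measured pose
s=arm.sense();p=s["tool_pos"];r=R.from_euler("xyz",s["eef_rot"])
x,y,z,yaw=map(float,sys.argv[1:5])
t=R.from_euler("xyz",[np.pi,0,yaw])
d=r.inv().apply(np.array([x,y,z])-p);w=(r.inv()*t).as_rotvec()
print("t",round(s["clock"],2),"p",p.round(4),"eul",s["eef_rot"].round(4),"F",s["ft_force"].round(1),"grip",round(s["grip_width"],4))
print("mm",(d*1000).round(1),"inc",np.r_[d/.15,w/.5].round(4),"dist",np.linalg.norm(d).round(3))
E
python3 g.py .477 -.039 .22 1.444
```

```text
t 0.1 p [0.2928 0.5796 0.2412] eul [3.1416e+00 2.4000e-03 1.1031e+00] F [-0.5 -0.8  0.3] grip 0.0855
mm [-469.   443.3   22.3] inc [-3.1269e+00  2.9555e+00  1.4890e-01 -8.0000e-04  4.7000e-03 -6.8180e-01] dist 0.646
```

>>> drive_tool([
  [-0.25, 0.24, 0, 0, 0, 0],
  [-0.5, 0.48, 0.01, 0, 0, -0.1],
  [-0.75, 0.71, 0.02, 0, 0, -0.15],
  [-1, 0.95, 0.03, 0, 0, -0.2],
  [-1, 0.95, 0.03, 0, 0, -0.2],
])

```text
clock: 0.6
tool_pos: [0.3556, 0.374, 0.2373]
eef_rot: [3.139, 0.006, 1.193]
ft_force: [-0.3, 0.5, 1.1]
grip_width: 0.085
```

```bash
python3 g.py .477 -.039 .22 1.444
```

```text
t 0.6 p [0.3556 0.374  0.2373] eul [3.1388 0.0062 1.1927] F [-0.3  0.5  1.1] grip 0.085
mm [-338.9  265.3   20.2] inc [-2.2592  1.7685  0.1344  0.0039  0.013  -0.5026] dist 0.431
```

>>> drive_tool([
  [-0.25, 0.2, 0, 0, 0, 0],
  [-0.5, 0.4, 0.01, 0, 0, -0.1],
  [-0.75, 0.6, 0.02, 0, 0, -0.2],
  [-1, 0.78, 0.03, 0, 0, -0.25],
  [-1, 0.78, 0.03, 0, 0, -0.25],
])

```text
clock: 1.1
tool_pos: [0.4096, 0.1923, 0.2329]
eef_rot: [3.141, 0.005, 1.315]
ft_force: [-0.0, 0.5, 0.3]
grip_width: 0.0853
```

```bash
python3 g.py .477 -.039 .22 1.444
```

```text
t 1.1 p [0.4096 0.1923 0.2329] eul [3.1409 0.0051 1.3152] F [-0.   0.5  0.3] grip 0.0853
mm [-206.7  123.7   14. ] inc [-1.3779e+00  8.2480e-01  9.3500e-02  7.0000e-04  1.0200e-02 -2.5760e-01] dist 0.241
```

>>> drive_tool([
  [-0.25, 0.15, 0, 0, 0, -0.05],
  [-0.5, 0.3, 0.01, 0, 0, -0.1],
  [-0.75, 0.45, 0.02, 0, 0, -0.2],
  [-1, 0.6, 0.03, 0, 0, -0.26],
  [-1, 0.6, 0.03, 0, 0, -0.26],
])

```text
clock: 1.6
tool_pos: [0.4606, 0.026, 0.2285]
eef_rot: [3.141, 0.004, 1.446]
ft_force: [1.2, 0.7, -0.1]
grip_width: 0.0849
```

```bash
python3 g.py .477 -.039 .22 1.444; python3 - <<'E'
from station import arm
import cv2,numpy as np
m=arm.camera_model("wrist");p,d=arm.capture("wrist");np.savez("wrist1cam.npz",**m);np.save("wrist1.npy",d);cv2.imwrite("pics/wrist1.png",p);print(m["T"].round(3))
E
```

```text
t 1.6 p [0.4606 0.026  0.2285] eul [3.1406 0.0038 1.4462] F [ 1.2  0.7 -0.1] grip 0.0849
mm [-62.4  24.3   8.8] inc [-0.416   0.1623  0.0586  0.002   0.0076  0.0044] dist 0.068
[[ 0.124  0.947  0.298  0.384]
 [ 0.992 -0.117 -0.041  0.036]
 [-0.003  0.3   -0.954  0.36 ]
 [ 0.     0.     0.     1.   ]]
```

View pics/wrist1.png

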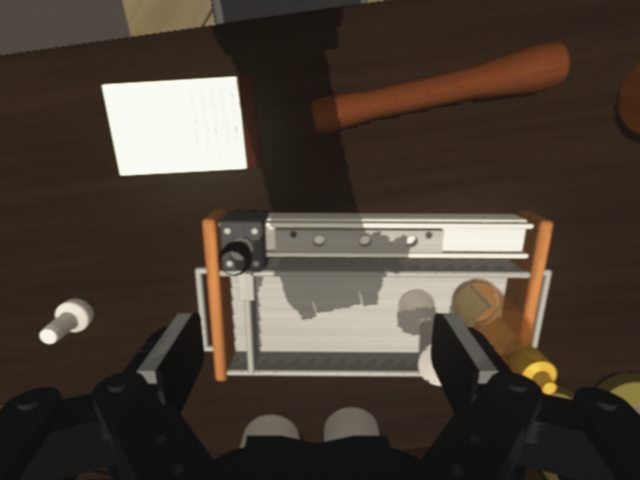

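The wrist view shows the block at (243,240), the knob at (237,257), and holes at (319,240), (365,240) and (411,240). The strip starts near x≈275.

```bash
python3 - <<'E'
from h import *
p=cv2.imread("pics/wrist1.png");c=p[200:290,195:345];c=cv2.resize(c,(800,480),interpolation=cv2.INTER_CUBIC);c=cv2.convertScaleAbs(c,alpha=1.5,beta=10);cv2.imwrite("pics/c3.png",c)
c=p[200:290,400:560];
E
```

```text
(no output)
```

View pics/c3.png

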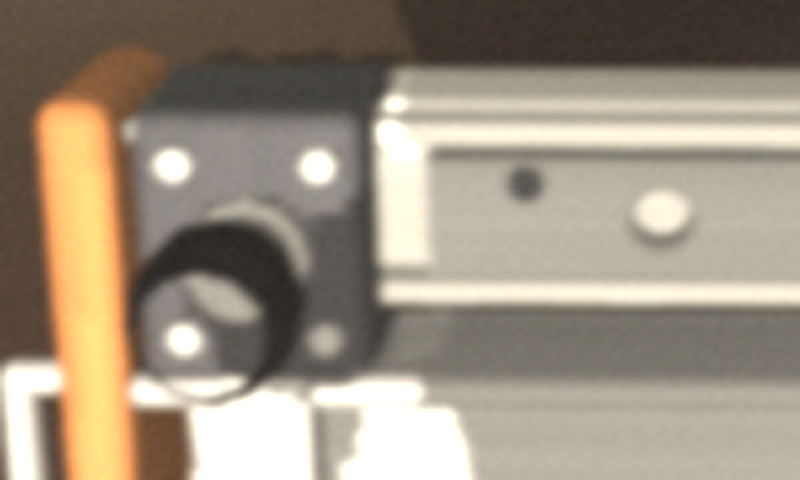

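```bash
python3 - <<'E'
from h import *
K,T=cam("wrist1")
s=16/3
def px(c): return 195+(c[0]+.5)/s-.5,200+(c[1]+.5)/s-.5
b=ray(K,T,*px((248.5,253)),.054);k=ray(K,T,*px((217,311)),.091);h=ray(K,T,*px((661,217)),.036);e=ray(K,T,*px((432,220)),.036)
a=np.array([np.cos(1.442),np.sin(1.442),0]);n=np.array([a[1],-a[0],0])
print("block",b,"knob",k,"hole",h)
H=[ray(K,T,u,v,.036) for u,v in((319,240.2),(365,240.2),(411,240.2))];d=H[2]-H[0];print(H,np.arctan2(d[1],d[0]))
print("block->hole",(h-b)@a,(h-b)@n,"knob->hole",(h-k)@a,(h-k)@n,"end->block",(e-b)@a)
# screws each
for c in[(171,166),(316,166),(182,340),(325,340)]:print(ray(K,T,*px(c),.054))
E
```

```text
block [ 0.47517804 -0.03882378  0.054     ] knob [ 0.47175683 -0.03552063  0.091     ] hole [0.48275252 0.02409571 0.036     ]
[array([0.48272955, 0.02450575, 0.036     ]), array([0.48761215, 0.0638436 , 0.036     ]), array([0.49249067, 0.10314854, 0.036     ])] 1.447308105725937
block->hole 0.06337121060279756 -0.0005696729557013296 knob->hole 0.060534837824067135 0.0032474604805023868 end->block 0.0263245290737785
[ 0.46005548 -0.04797285  0.054     ]
[ 0.46276736 -0.02613999  0.054     ]
[ 0.48794091 -0.05169331  0.054     ]
[ 0.49067952 -0.02958843  0.054     ]
```

```bash
python3 g.py .4756 -.0383 .12 1.445
```

```text
t 1.65 p [0.4598 0.0298 0.2285] eul [-3.1413e+00  1.2000e-03  1.4505e+00] F [-0.8  1.1  0.7] grip 0.0852
mm [-65.6  23.9 108.6] inc [-4.372e-01  1.593e-01  7.238e-01 -5.000e-04  2.400e-03  1.110e-02] dist 0.129
```

>>> drive_tool([
  [-0.1, 0.04, 0.18, 0, 0, 0],
  [-0.22, 0.08, 0.36, 0, 0, 0.01],
  [-0.33, 0.12, 0.54, 0, 0, 0.01],
  [-0.437, 0.159, 0.72, 0, 0, 0.01],
  [-0.437, 0.159, 0.72, 0, 0, 0.01],
  [-0.437, 0.159, 0.72, 0, 0, 0.01],
])

```text
clock: 2.25
tool_pos: [0.4755, -0.0332, 0.1208]
eef_rot: [-3.14, -0.001, 1.455]
ft_force: [0.5, 0.1, 0.6]
grip_width: 0.0854
```

```bash
python3 g.py .4756 -.0383 .078 1.445; python3 - <<'E'
from station import arm
import cv2,numpy as np
m=arm.camera_model("wrist");p,d=arm.capture("wrist");np.savez("wrist2cam.npz",**m);np.save("wrist2.npy",d);cv2.imwrite("pics/wrist2.png",p)
E
python3 g.py .4756 -.0383 .078 1.445
```

```text
t 2.25 p [ 0.4755 -0.0332  0.1208] eul [-3.1403e+00 -1.1000e-03  1.4546e+00] F [0.5 0.1 0.6] grip 0.0854
mm [-5.1  0.8 42.8] inc [-0.0339  0.0052  0.2856 -0.0025 -0.0022  0.0191] dist 0.043
t 2.3 p [ 0.476  -0.033   0.1216] eul [ 3.1408e+00 -1.3000e-03  1.4555e+00] F [ 0.4 -1.   0.8] grip 0.0853
mm [-5.4  0.2 43.6] inc [-0.0361  0.0013  0.2906  0.0015 -0.0027  0.021 ] dist 0.044
```

View pics/wrist2.png

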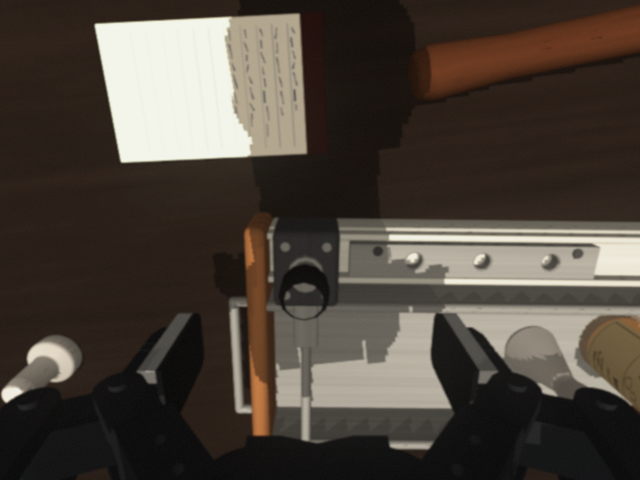

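The wrist view shows the knob at (304,290) between the open fingers, slightly left of their middle (~318), with holes at (414,260), (481,261) and (549,262).

```bash
python3 - <<'E'
from h import *
p=cv2.imread("pics/wrist2.png");c=p[205:335,240:440];c=cv2.resize(c,(800,520),interpolation=cv2.INTER_CUBIC);c=cv2.convertScaleAbs(c,alpha=1.6,beta=10);cv2.imwrite("pics/c4.png",c)
E
```

```text
(no output)
```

View pics/c4.png

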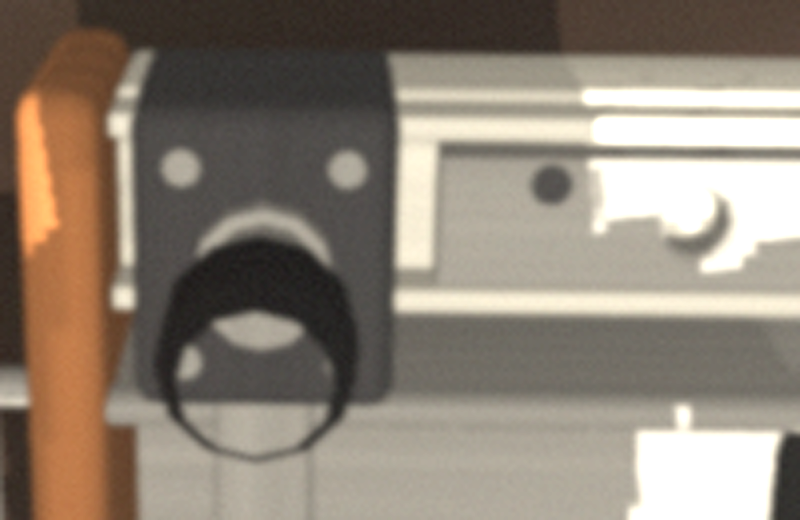

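```bash
python3 - <<'E'
from h import *
K,T=cam("wrist2")
s=4
def px(c): return 240+(c[0]+.5)/s-.5,205+(c[1]+.5)/s-.5
a=np.array([np.cos(1.445),np.sin(1.445),0]);n=np.array([a[1],-a[0],0])
k=ray(K,T,*px((257,380)),.091);b=ray(K,T,*px((264.5,168)),.054);h=ray(K,T,*px((694,217)),.036);e=ray(K,T,*px((439,215)),.036)
b2=b+n*.014
print(k,b2,h,"k->h",(h-k)@a,(h-k)@n,"b->h",(h-b)@a,"b->end",(e-b)@a)
w=[ray(K,T,*px(c),.091) for c in((160,370),(357,370))];print("knob width",np.linalg.norm(w[0]-w[1]))
E
```

```text
[ 0.47471747 -0.03885509  0.091     ] [ 0.47557737 -0.03908243  0.054     ] [0.4821893  0.02288681 0.036     ] k->h 0.062191475467867734 -0.00033365250737063117 b->h 0.06230912893845575 b->end 0.025033855117425126
knob width 0.022143163873347558
```

>>> drive_tool([
  [-0.012, 0.003, 0.1, 0, 0, 0.01],
  [-0.03, 0.008, 0.2, 0, 0, 0.02],
  [-0.034, 0.008, 0.26, 0, 0, 0.02],
  [-0.034, 0.008, 0.315, 0, 0, 0.02],
  [-0.034, 0.008, 0.315, 0, 0, 0.02],
  [-0.034, 0.008, 0.315, 0, 0, 0.02],
])

```text
clock: 2.9
tool_pos: [0.4764, -0.0398, 0.074]
eef_rot: [3.141, -0.0, 1.444]
ft_force: [0.1, 0.1, 0.2]
grip_width: 0.0853
```

```bash
python3 g.py .475 -.0385 .073 1.445
```

```text
t 2.9 p [ 0.4764 -0.0398  0.074 ] eul [ 3.1409e+00 -3.0000e-04  1.4438e+00] F [0.1 0.1 0.2] grip 0.0853
mm [ 1.1 -1.6  1. ] inc [ 0.0074 -0.0105  0.0065  0.0013 -0.0006 -0.0024] dist 0.002
```

>>> drive_tool([
  [0.008, -0.01, 0.006, 0, 0, 0],
  [0.008, -0.01, 0.006, 0, 0, 0],
  [0.008, -0.01, 0.006, 0, 0, 0],
  [0.008, -0.01, 0.006, 0, 0, 0],
  [0.008, -0.01, 0.006, 0, 0, 0],
], fingers=0.38)

```text
clock: 3.4
tool_pos: [0.4749, -0.039, 0.0727]
eef_rot: [3.141, 0.0, 1.443]
ft_force: [0.5, -1.9, 0.3]
grip_width: 0.0326
```

```bash
python3 g.py .475 -.0385 .073 1.445;python3 - <<'E'
from station import arm
import cv2,numpy as np
m=arm.camera_model("wrist");p,d=arm.capture("wrist");np.savez("wrist3cam.npz",**m);np.save("wrist3.npy",d);cv2.imwrite("pics/wrist3.png",p)
E
```

```text
t 3.4 p [ 0.4749 -0.039   0.0727] eul [3.1414 0.     1.4429] F [ 0.5 -1.9  0.3] grip 0.0326
mm [ 0.5  0.1 -0.3] inc [ 0.0033  0.0006 -0.0017  0.0004  0.0001 -0.0042] dist 0.001
```

View pics/wrist3.png

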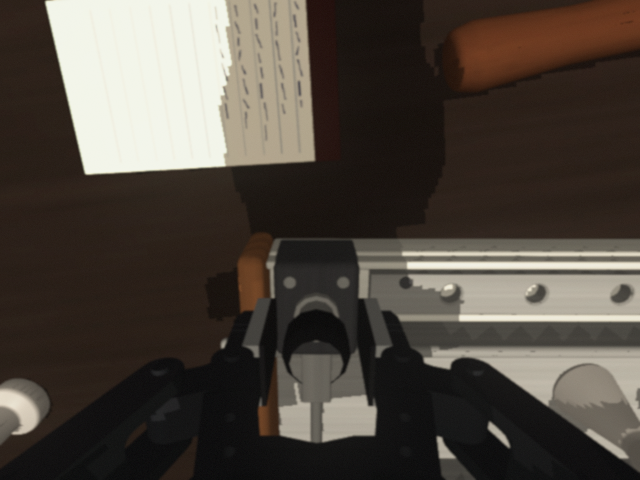

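The knob (centre 316) sits centred between the pads (about 268 and 364). Closing on it.

>>> drive_tool([
  [0, 0, 0, 0, 0, 0],
  [0, 0, 0, 0, 0, 0],
  [0, 0, 0, 0, 0, 0],
  [0, 0, 0, 0, 0, 0],
], fingers=0.2)

```text
clock: 3.85
tool_pos: [0.4748, -0.039, 0.0729]
eef_rot: [3.141, 0.0, 1.443]
ft_force: [-0.3, 0.7, 4.2]
grip_width: 0.0214
```

```bash
python3 g.py .475 -.0385 .073 1.445
```

```text
t 3.85 p [ 0.4748 -0.039   0.0729] eul [3.1414e+00 1.0000e-04 1.4430e+00] F [-0.3  0.7  4.2] grip 0.0214
mm [ 0.5  0.1 -0.1] inc [ 0.0033  0.0008 -0.0006  0.0005  0.0002 -0.0041] dist 0.001
```

>>> drive_tool([
  [0, 0, -0.01, 0, 0, 0],
  [0, 0, -0.02, 0, 0, 0],
  [0, 0, -0.027, 0, 0, 0],
  [0, 0, -0.027, 0, 0, 0],
  [0, 0, -0.027, 0, 0, 0],
])

```text
clock: 4.35
tool_pos: [0.4747, -0.039, 0.0764]
eef_rot: [-3.141, 0.0, 1.443]
ft_force: [1.6, 0.0, -6.7]
grip_width: 0.0215
```

```bash
python3 g.py .475 -.0385 .073 1.445
```

```text
t 4.35 p [ 0.4747 -0.039   0.0764] eul [-3.1413e+00  1.0000e-04  1.4430e+00] F [ 1.6  0.  -6.7] grip 0.0215
mm [0.5 0.2 3.4] inc [ 0.0033  0.0016  0.0226 -0.0007  0.0003 -0.0039] dist 0.003
```

>>> drive_tool([
  [0, 0, -0.012, 0, 0, 0],
  [0, 0, -0.024, 0, 0, 0],
  [0, 0, -0.034, 0, 0, 0],
  [0, 0, -0.034, 0, 0, 0],
  [0, 0, -0.034, 0, 0, 0],
])

```text
clock: 4.85
tool_pos: [0.4747, -0.039, 0.0817]
eef_rot: [-3.141, 0.0, 1.443]
ft_force: [2.0, -0.5, -9.5]
grip_width: 0.0216
```

```bash
python3 g.py .475 -.0385 .073 1.445
```

```text
t 4.85 p [ 0.4747 -0.039   0.0817] eul [-3.1414e+00  1.0000e-04  1.4430e+00] F [ 2.  -0.5 -9.5] grip 0.0216
mm [0.5 0.3 8.7] inc [ 0.0033  0.0017  0.0583 -0.0003  0.0002 -0.004 ] dist 0.009
```

>>> drive_tool([
  [0.015, 0, 0, 0, 0, 0],
  [0.045, 0, 0, 0, 0, 0],
  [0.08, 0, 0, 0, 0, 0],
  [0.12, 0, 0, 0, 0, 0],
  [0.16, 0, 0, 0, 0, 0],
  [0.2, 0, 0, 0, 0, 0],
  [0.23, 0, 0, 0, 0, 0],
  [0.255, 0, 0, 0, 0, 0],
  [0.267, 0, 0, 0, 0, 0],
  [0.267, 0, 0, 0, 0, 0],
])

```text
clock: 5.85
tool_pos: [0.48, 0.0015, 0.0818]
eef_rot: [3.141, -0.001, 1.444]
ft_force: [2.2, 0.0, -10.4]
grip_width: 0.0216
```

```bash
python3 g.py .475 -.0385 .073 1.445
```

```text
t 5.85 p [0.48   0.0015 0.0818] eul [ 3.1415e+00 -6.0000e-04  1.4436e+00] F [  2.2   0.  -10.4] grip 0.0216
mm [-40.3   0.1   8.8] inc [-2.686e-01  9.000e-04  5.880e-02  2.000e-04 -1.100e-03 -2.800e-03] dist 0.041
```

```bash
python3 - <<'E'
from station import arm
import cv2,numpy as np
for n in("wrist","scene"):
    m=arm.camera_model(n);p,d=arm.capture(n);np.savez(f"{n}4cam.npz",**m);cv2.imwrite(f"pics/{n}4.png",p)
    if n=="scene":cv2.imwrite("pics/scene4c.png",cv2.resize(p[200:320,200:360],(800,600),interpolation=cv2.INTER_CUBIC))
E
```

```text
(no output)
```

View pics/wrist4.png

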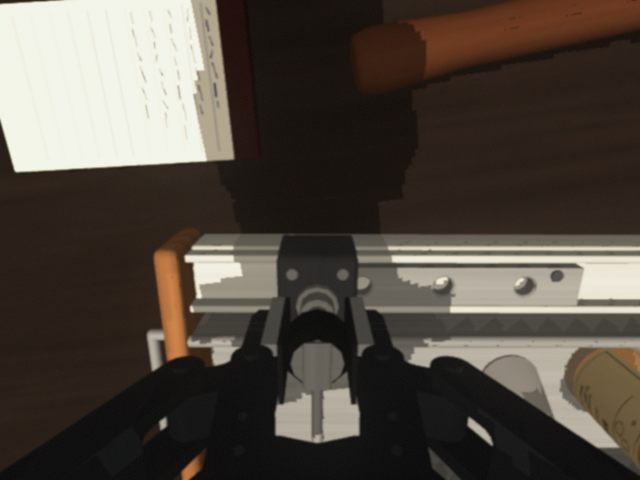

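View pics/scene4c.png

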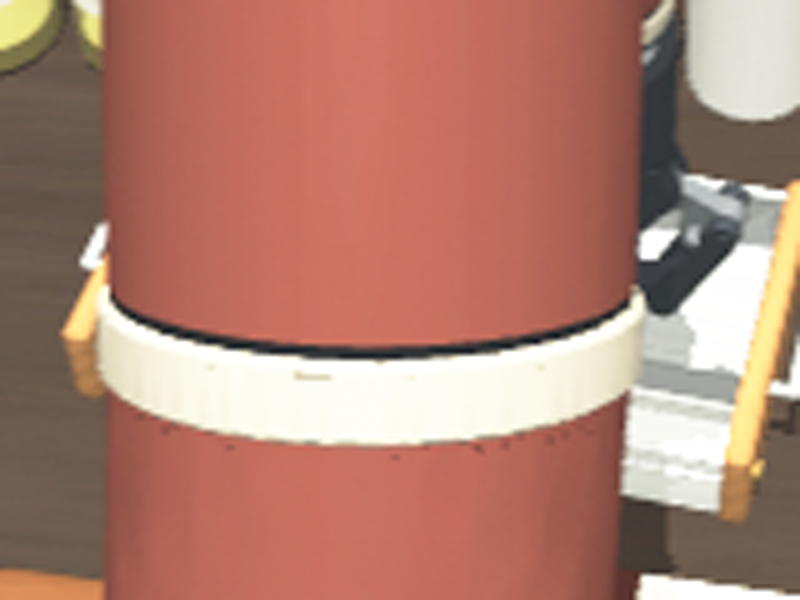

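The divider slid with the knob and the knob is lifted off the block. Block screws are at (292,274) and (343,274), and holes at (363,284), (442,285) and (524,286). Next I measure the remaining distance.

```bash
python3 - <<'E'
from h import *
p=cv2.imread("pics/wrist4.png");c=p[225:315,270:430];c=cv2.resize(c,(800,450),interpolation=cv2.INTER_CUBIC);cv2.imwrite("pics/c5.png",cv2.convertScaleAbs(c,alpha=1.5,beta=10))
c=p[225:315,420:580];c=cv2.resize(c,(800,450),interpolation=cv2.INTER_CUBIC);cv2.imwrite("pics/c6.png",cv2.convertScaleAbs(c,alpha=1.2,beta=10))
E
```

```text
(no output)
```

View pics/c5.png

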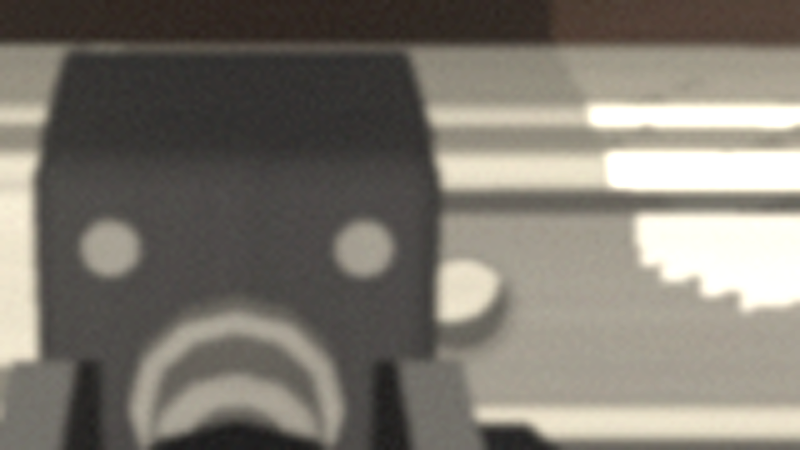

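View pics/c6.png

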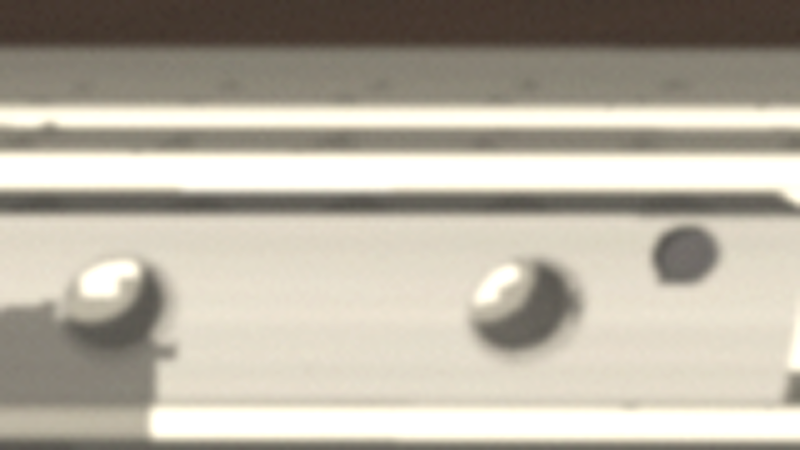

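```bash
python3 - <<'E'
from h import *
K,T=cam("wrist4")
def px(c,o): return o+(c[0]+.5)/5-.5,225+(c[1]+.5)/5-.5
h1=ray(K,T,*px((457,302),270),.036);h2=ray(K,T,*px((113,302),420),.036);h3=ray(K,T,*px((522,303),420),.036)
b=ray(K,T,*px((237,248),270),.054)
d=h3-h2;print("yaw",np.arctan2(d[1],d[0]),np.linalg.norm(d),np.linalg.norm(h2-h1));a=d/np.linalg.norm(d)
print("remaining", (h1-b)@a,(h2-b)@a-.04,(h3-b)@a-.08)
E
```

```text
yaw 1.4406579321839283 0.04006978881665582 0.03974187455305061
remaining 0.021589864879982157 0.021331599791771322 0.02140138860842715
```

>>> drive_tool([
  [0.01, 0, 0, 0, 0, 0],
  [0.03, 0, 0, 0, 0, 0],
  [0.055, 0, 0, 0, 0, 0],
  [0.075, 0, 0, 0, 0, 0],
  [0.08, 0, 0, 0, 0, 0],
  [0.08, 0, 0, 0, 0, 0],
  [0.08, 0, 0.005, 0, 0, 0],
  [0.08, 0, 0.01, 0, 0, 0],
  [0.08, 0, 0.01, 0, 0, 0],
])

```text
clock: 6.85
tool_pos: [0.4815, 0.0132, 0.0803]
eef_rot: [3.142, -0.001, 1.443]
ft_force: [3.0, 0.6, -9.0]
grip_width: 0.0215
```

```bash
python3 g.py .475 -.0385 .073 1.443
```

```text
t 6.85 p [0.4815 0.0132 0.0803] eul [ 3.1416e+00 -6.0000e-04  1.4434e+00] F [ 3.   0.6 -9. ] grip 0.0215
mm [-52.1   0.2   7.2] inc [-0.3474  0.0011  0.0483  0.     -0.0012  0.0008] dist 0.053
```

>>> drive_tool([
  [0, 0, 0.004, 0, 0, 0],
  [0, 0, 0.006, 0, 0, 0],
  [0, 0, 0.006, 0, 0, 0],
  [0, 0, 0.006, 0, 0, 0],
])

```text
clock: 7.25
tool_pos: [0.4815, 0.0132, 0.0798]
eef_rot: [3.141, -0.001, 1.443]
ft_force: [0.9, 1.9, -1.6]
grip_width: 0.0216
```

```bash
python3 g.py .475 -.0385 .073 1.443
```

```text
t 7.25 p [0.4815 0.0132 0.0798] eul [ 3.1411e+00 -6.0000e-04  1.4434e+00] F [ 0.9  1.9 -1.6] grip 0.0216
mm [-52.1   0.1   6.8] inc [-0.3471  0.0005  0.0454  0.0009 -0.0011  0.0008] dist 0.053
```

>>> drive_tool([
  [0, 0, 0, 0, 0, 0],
  [0, 0, 0, 0, 0, 0],
  [0, 0, 0, 0, 0, 0],
], fingers=0.3)

```text
clock: 7.55
tool_pos: [0.4812, 0.0125, 0.0796]
eef_rot: [-3.141, 0.0, 1.443]
ft_force: [0.1, 0.3, 0.4]
grip_width: 0.0258
```

```bash
python3 g.py .475 -.0385 .073 1.443
```

```text
t 7.55 p [0.4812 0.0125 0.0796] eul [-3.1414e+00  3.0000e-04  1.4427e+00] F [0.1 0.3 0.4] grip 0.0258
mm [-51.3   0.3   6.7] inc [-0.3423  0.0022  0.0444 -0.0004  0.0006 -0.0006] dist 0.052
```

>>> drive_tool([
  [0.007, 0, 0, 0, 0, 0],
  [0.014, 0, 0, 0, 0, 0],
  [0.022, 0, 0, 0, 0, 0],
  [0.03, 0, 0, 0, 0, 0],
  [0.038, 0, 0, 0, 0, 0],
  [0.046, 0, 0, 0, 0, 0],
  [0.053, 0, 0, 0, 0, 0],
  [0.06, 0, 0, 0, 0, 0],
  [0.063, 0, 0, 0, 0, 0],
  [0.063, 0, 0, 0, 0, 0],
])

```text
clock: 8.55
tool_pos: [0.4826, 0.0228, 0.0793]
eef_rot: [-3.141, -0.001, 1.444]
ft_force: [-0.7, -1.3, -0.1]
grip_width: 0.0255
```

```bash
cat > look.py <<'E'
import sys,cv2,numpy as np
from station import arm
n=sys.argv[1]
m=arm.camera_model("wrist");p,d=arm.capture("wrist");np.savez(f"wrist{n}cam.npz",**m);np.save(f"wrist{n}.npy",d);cv2.imwrite(f"pics/wrist{n}.png",p)
E
python3 g.py .475 -.0385 .073 1.443; python3 look.py 5;python3 -c "
import cv2;p=cv2.imread('pics/wrist5.png')[225:405,220:460];cv2.imwrite('pics/c7.png',cv2.convertScaleAbs(cv2.resize(p,(800,600),interpolation=2),alpha=1.5,beta=10))"
```

```text
t 8.55 p [0.4826 0.0228 0.0793] eul [-3.1413e+00 -7.0000e-04  1.4439e+00] F [-0.7 -1.3 -0.1] grip 0.0255
mm [-61.8   0.3   6.3] inc [-0.412   0.0018  0.0417 -0.0005 -0.0013  0.0017] dist 0.062
```

View pics/c7.png

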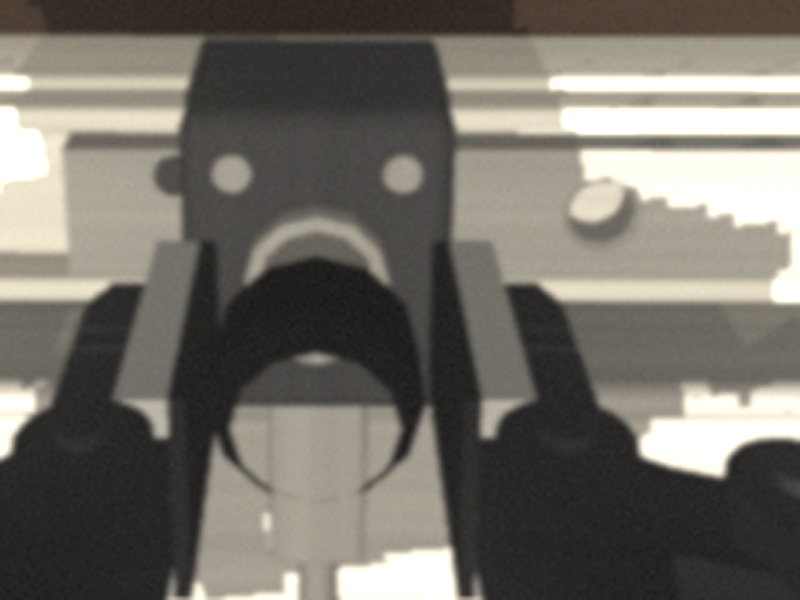

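```bash
cat > rem.py <<'E'
from h import *
def rem(n,b,h,ox,oy,s,k=40,knob=None):
    K,T=cam("wrist"+n)
    px=lambda c:(ox+(c[0]+.5)/s-.5,oy+(c[1]+.5)/s-.5)
    a=np.array([np.cos(1.4425),np.sin(1.4425),0])
    B=ray(K,T,*px(b),.054);H=ray(K,T,*px(h),.036)
    print("remaining mm",(H-B)@a*1000-k)
    if knob:
        l,r=[np.array(px(c)) for c in knob]
        dep=K[0,0]*24/np.linalg.norm(l-r);print("knob apparent px",np.linalg.norm(l-r),"depth for dia24",dep)
E
python3 -c "
from rem import *
rem('5',(317,174),(601,211),220,225,10/3)"
```

```text
remaining mm 1.1264178668745046
```

>>> drive_tool([
  [0.003, 0, 0, 0, 0, 0],
  [0.006, 0, 0, 0, 0, 0],
  [0.006, 0, 0, 0, 0, 0],
])

```text
clock: 8.9
tool_pos: [0.4826, 0.0231, 0.0794]
eef_rot: [-3.141, 0.0, 1.443]
ft_force: [-0.6, -1.2, -1.5]
grip_width: 0.0254
```

```bash

python3 g.py .475 -.0385 .073 1.443; python3 look.py 6;python3 -c "
import cv2;p=cv2.imread('pics/wrist6.png')[225:405,220:460];cv2.imwrite('pics/c8.png',cv2.convertScaleAbs(cv2.resize(p,(800,600),interpolation=2),alpha=1.5,beta=10))"
```

```text
t 8.9 p [0.4826 0.0231 0.0794] eul [-3.1413  0.      1.4432] F [-0.6 -1.2 -1.5] grip 0.0254
mm [-62.1   0.3   6.4] inc [-4.138e-01  1.900e-03  4.240e-02 -6.000e-04  0.000e+00  3.000e-04] dist 0.062
```

View pics/c8.png

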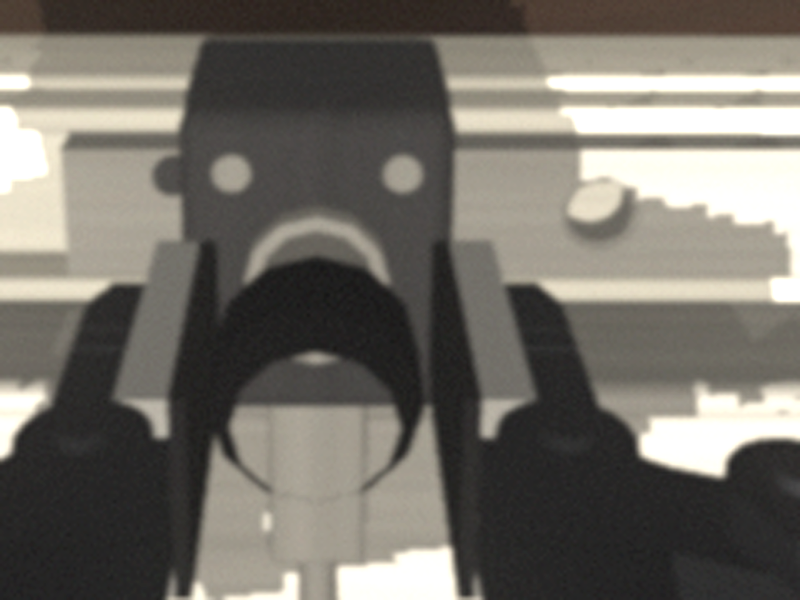

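```bash
python3 - <<'E'
from h import *
for n in "1236":
    K,T=cam("wrist"+n);d=np.load(f"wrist{n}.npy");C=cloud(K,T,d)
    c=np.array({"1":[.475,-.039],"2":[.475,-.039],"3":[.475,-.039],"6":[.4825,.0225]}[n])
    r=np.hypot(C[...,0]-c[0],C[...,1]-c[1]);m=(r<.013)&(C[...,2]>.06)&(C[...,2]<.12)
    z=C[m][:,2];print(n,m.sum(),np.percentile(z,[10,50,80,90,95,98]).round(4))
    print(C[m&(C[...,2]>np.percentile(z,90)-.003)].mean(0))
E
python3 -c "
from rem import *
rem('6',(316.5,174),(599,211),220,225,10/3)"
```

```text
1 558 [0.0697 0.0868 0.0893 0.0902 0.0908 0.0911]
[ 0.47225318 -0.03727955  0.08919158]
2 1322 [0.0703 0.087  0.0894 0.0902 0.0907 0.0911]
[ 0.47097544 -0.03872318  0.0891727 ]
3 2464 [0.0754 0.0865 0.0893 0.0901 0.0906 0.091 ]
[ 0.46947371 -0.0386389   0.08908134]
6 2443 [0.0756 0.087  0.0897 0.0908 0.0953 0.1044]
[0.47834704 0.02075415 0.09101046]
remaining mm 0.8847726887392398
```

Depth puts the knob top at about 0.091, the same as at home; riding on the strip it would be about 0.098. So the pin has snapped into the first hole. I'll ease off the push, open the fingers and rise.

>>> drive_tool([
  [-0.008, 0, 0, 0, 0, 0],
  [-0.014, 0, 0, 0, 0, 0],
  [-0.014, 0, 0, 0, 0, 0],
])

```text
clock: 9.25
tool_pos: [0.4827, 0.0212, 0.0795]
eef_rot: [3.141, -0.001, 1.443]
ft_force: [0.4, 0.3, -0.2]
grip_width: 0.0255
```

>>> drive_tool([
  [0, 0, 0, 0, 0, 0],
  [0, 0, 0, 0, 0, 0],
  [0, 0, 0, 0, 0, 0],
  [0, 0, -0.05, 0, 0, 0],
  [0, 0, -0.2, 0, 0, 0],
  [0, 0, -0.45, 0, 0, 0],
  [0, 0, -0.7, 0, 0, 0],
  [0, 0, -0.7, 0, 0, 0],
  [0, 0, -0.7, 0, 0, 0],
], fingers=0.6)

```text
clock: 10.15
tool_pos: [0.4828, 0.0209, 0.1855]
eef_rot: [3.139, -0.0, 1.443]
ft_force: [0.1, 0.1, -0.4]
grip_width: 0.0516
```

```bash
python3 g.py .475 -.0385 .073 1.443; python3 look.py 7
```

```text
t 10.15 p [0.4828 0.0209 0.1855] eul [ 3.1392e+00 -5.0000e-04  1.4430e+00] F [ 0.1  0.1 -0.4] grip 0.0516
mm [-60.   -0.4 112.5] inc [-0.3998 -0.0027  0.7501  0.0048 -0.001  -0.    ] dist 0.127
```

View pics/wrist7.png

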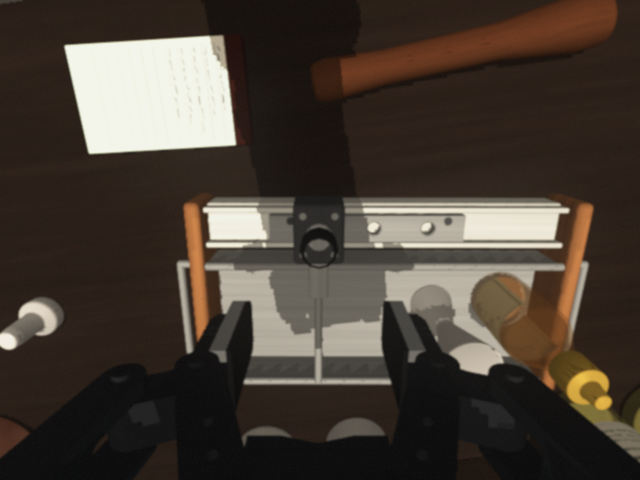

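The divider plate is at x≈319 with the knob low on its block. The end bay lies between the left cheek (x≈205) and the plate.

```bash
python3 - <<'E'
from h import *
K,T=cam("wrist7");C=cloud(K,T,np.load("wrist7.npy"))
a=np.array([np.cos(1.4425),np.sin(1.4425)]);n=np.array([a[1],-a[0]])
q=C.reshape(-1,3);c=np.array([.483,.0225])
m=np.hypot(*(q[:,:2]-c).T)<.012;z=q[m][:,2];print("knob top",np.percentile(z,[50,90,95,98]))
# caddy frame guess with knob as origin
u=(q[:,:2]-c)@n; v=(q[:,:2]-c)@a
z=q[:,2]
s=(z>.041)&(z<.05)&(u>.045)&(u<.115)&(abs(v)<.03);print("plate v",np.median(v[s]),s.sum(),"z",np.median(z[s]))
s=(z>.041)&(z<.047)&(u>-.015)&(u<.1)&(v<-.06)&(v>-.12);print("cheek v",np.percentile(v[s],[2,50,98]),s.sum())
s=(z>.038)&(z<.046)&(v>-.07)&(v<-.02)&(u>.01)
h,e=np.histogram(u[s],bins=np.arange(.01,.16,.002))
print([(round(e[i],3),h[i]) for i in range(len(h)) if h[i]>5])
s=(abs(z-.004)<.004)&(v>-.07)&(v<-.02)&(u>.02)&(u<.14);print("floor",np.percentile(u[s],[1,99]),np.median(z[s]))
E
```

```text
knob top [0.08783121 0.25189415 0.25567464 0.25717778]
plate v -0.0004913494864502136 699 z 0.0456775767103636
cheek v [-0.09668837 -0.09096005 -0.07453363] 1820
[(np.float64(0.024), np.int64(9)), (np.float64(0.026), np.int64(226)), (np.float64(0.028), np.int64(165)), (np.float64(0.03), np.int64(122)), (np.float64(0.126), np.int64(21)), (np.float64(0.128), np.int64(170)), (np.float64(0.13), np.int64(117)), (np.float64(0.132), np.int64(54))]
floor [0.02789414 0.13043914] 0.003973559354956913
```

>>> drive_tool([
  [-0.2, 0, -0.05, 0, 0, 0],
  [-0.45, 0, -0.1, 0, 0, 0],
  [-0.7, 0, -0.1, 0, 0, 0],
  [-1, 0, -0.1, 0, 0, 0],
  [-1, 0, -0.1, 0, 0, 0],
], fingers=1)

```text
clock: 10.7
tool_pos: [0.4607, -0.1355, 0.1981]
eef_rot: [-3.138, 0.005, 1.43]
ft_force: [0.4, -0.6, -0.7]
grip_width: 0.0854
```

```bash
python3 g.py .4425 -.3095 .2 1.443; python3 -c "
from station import arm;print(arm.sense()['joint_positions'].round(2))"
```

```text
t 10.7 p [ 0.4607 -0.1355  0.1981] eul [-3.1383  0.0047  1.4304] F [ 0.4 -0.6 -0.7] grip 0.0854
mm [-174.8    6.4   -1.1] inc [-1.1654  0.0424 -0.0071 -0.0067  0.0093 -0.0252] dist 0.175
[ 0.2   0.41  0.05  1.96 -0.02  0.77  1.69]
```

>>> drive_tool([
  [-0.25, 0.01, 0, 0, 0, -0.01],
  [-0.5, 0.02, 0, 0, 0, -0.02],
  [-0.75, 0.03, 0, 0, 0, -0.02],
  [-1, 0.035, 0, 0, 0, -0.02],
  [-1, 0.035, 0, 0, 0, -0.02],
  [-1, 0.035, 0, 0, 0, -0.02],
])

```text
clock: 11.3
tool_pos: [0.4484, -0.2773, 0.1979]
eef_rot: [-3.138, -0.002, 1.451]
ft_force: [-0.2, 0.6, -0.9]
grip_width: 0.085
```

```bash
python3 g.py .4425 -.3095 .2 1.443; python3 look.py 8
```

```text
t 11.3 p [ 0.4484 -0.2773  0.1979] eul [-3.1384e+00 -1.5000e-03  1.4509e+00] F [-0.2  0.6 -0.9] grip 0.085
mm [-32.7  -2.   -2.2] inc [-0.2178 -0.0134 -0.0144 -0.0065 -0.0031  0.0157] dist 0.033
```

View pics/wrist8.png

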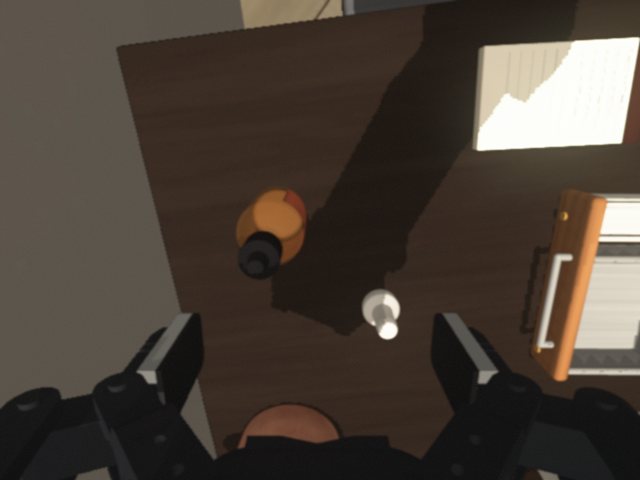

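The bottle body is at (272,225) and its black cap at (259,257). The stopper at (382,310) and the jug at the bottom (290,430) are clear of it. Refining with the depth.

```bash
python3 - <<'E'
from h import *
K,T=cam("wrist8");C=cloud(K,T,np.load("wrist8.npy"));q=C[180:290,220:320].reshape(-1,3)
z=q[(q[:,2]>.132)&(q[:,2]<.142)];print("cap",z.mean(0),z[:,2].max(),len(z), ray(K,T,256,262,.138))
for lo,hi in((.02,.06),(.06,.075),(.075,.085),(.085,.1),(.1,.12),(.115,.13)):
    z=q[(q[:,2]>lo)&(q[:,2]<hi)]
    if len(z)<20:continue
    A=np.c_[2*z[:,:2],np.ones(len(z))];s=np.linalg.lstsq(A,(z[:,:2]**2).sum(1),rcond=None)[0];print(lo,hi,len(z),s[:2],np.sqrt(s[2]+s[0]**2+s[1]**2))
E
```

```text
cap [ 0.43996032 -0.30887313  0.13617196] 0.13881524062757913 299 [ 0.43752316 -0.30751792  0.138     ]
0.02 0.06 527 [ 0.44199251 -0.30942925] 0.023467373574174118
0.06 0.075 812 [ 0.44116751 -0.30925314] 0.021867741563616185
0.075 0.085 1026 [ 0.44155159 -0.30948968] 0.017959321007561653
0.085 0.1 692 [ 0.44166746 -0.30961415] 0.013033948745711992
0.1 0.12 308 [ 0.44117824 -0.30947236] 0.011698301255034651
0.115 0.13 1142 [ 0.44064749 -0.30921737] 0.009402130442519899
```

```bash
python3 - <<'E'
from h import *
for n,sl in(("wrist8",(slice(180,290),slice(220,320))),("top",(slice(262,300),slice(445,495)))):
    K,T=cam(n);C=cloud(K,T,np.load("wrist8.npy" if n!="top" else "top0.npy"));q=C[sl].reshape(-1,3)
    r=np.hypot(q[:,0]-.4418,q[:,1]+.3095)*1000
    for z in range(20,100,4):
        m=(q[:,2]*1000>z)&(q[:,2]*1000<z+4)&(r<32)
        if m.sum()>4:print(n,z,m.sum(),r[m].mean().round(1),r[m].min().round(1),r[m].max().round(1))
E
```

```text
wrist8 20 42 23.1 22.8 23.5
wrist8 24 47 23.2 22.8 23.6
wrist8 28 45 23.2 22.8 23.6
wrist8 32 51 23.3 23.0 23.6
wrist8 36 49 23.3 23.1 23.6
wrist8 40 56 23.4 22.9 23.9
wrist8 44 53 23.4 22.9 23.8
wrist8 48 60 23.4 22.8 23.7
wrist8 52 61 23.5 23.1 23.8
wrist8 56 63 23.5 23.1 23.8
wrist8 60 84 23.5 23.0 24.0
wrist8 64 83 23.4 23.0 23.8
wrist8 68 284 22.7 20.8 23.6
wrist8 72 479 21.1 18.8 22.8
wrist8 76 444 18.9 17.0 20.5
wrist8 80 388 16.8 14.8 18.8
wrist8 84 337 14.7 12.8 16.7
wrist8 88 270 12.7 11.1 14.5
wrist8 92 108 11.3 10.6 12.5
wrist8 96 53 11.0 10.5 11.5
top 20 11 23.1 21.8 24.8
top 24 9 23.0 22.1 23.9
top 28 5 23.2 22.1 24.5
top 32 15 23.3 22.0 24.9
top 36 7 23.1 22.1 24.7
top 40 13 23.5 22.1 24.7
top 44 10 23.2 21.9 24.8
top 48 14 22.9 21.5 24.7
top 52 9 23.2 21.7 24.9
top 56 11 23.1 22.4 24.4
top 60 19 23.2 22.0 25.0
top 64 13 22.8 21.2 24.5
top 68 43 22.0 18.9 24.2
top 72 59 20.6 17.2 24.1
top 76 48 18.2 14.4 22.2
top 80 52 16.2 11.9 19.7
top 84 41 13.9 9.7 17.1
top 88 23 12.0 9.8 14.7
top 92 11 10.5 9.1 11.6
top 96 5 10.3 10.0 11.0
```

The body is straight only up to about 69 mm, so a vertical grasp would land on the shoulder. I need to tilt the hand about 45° so the neck passes beside the gripper's body. First I check the clearances at the back and right.

```bash
python3 - <<'E'
from h import *
K,T=cam("top");C=cloud(K,T,np.load("top0.npy"))
print("right",[C[v,u].round(2) for v,u in((240,500),(240,515),(240,560),(240,620),(330,520),(150,600))])
def fit(name,K,T,C,sl,lo,hi):
    q=C[sl].reshape(-1,3);z=q[(q[:,2]>lo)&(q[:,2]<hi)]
    print(name,len(z),z.min(0).round(3),z.max(0).round(3))
fit("cup/tin rims",K,T,C,(slice(110,175),slice(280,325)),.12,.17)
fit("tin",K,T,C,(slice(110,175),slice(328,380)),.14,.17)
fit("jug",K,T,C,(slice(110,200),slice(440,560)),.03,.23)
fit("jigger",K,T,C,(slice(195,235),slice(255,285)),.07,.11)
fit("cbottle",K,T,C,(slice(200,230),slice(222,250)),.12,.145)
fit("stopper",K,T,C,(slice(222,248),slice(414,438)),.02,.06)
fit("wine",K,T,C,(slice(95,170),slice(105,230)),.2,.31)
E
```

```text
right [array([ 0.53, -0.4 , -0.  ]), array([ 0.53, -0.42,  0.03]), array([ 0.52, -0.42,  0.23]), array([ 0.52, -0.42,  0.4 ]), array([ 0.34, -0.42,  0.05]), array([ 0.65, -0.42,  0.35])]
cup/tin rims 444 [ 0.684 -0.006  0.12 ] [0.766 0.08  0.163]
tin 453 [ 0.681 -0.112  0.14 ] [ 0.766 -0.013  0.169]
jug 8395 [ 0.595 -0.423  0.03 ] [ 0.767 -0.222  0.229]
jigger 246 [0.553 0.089 0.07 ] [0.594 0.129 0.105]
cbottle 122 [0.561 0.152 0.12 ] [0.584 0.176 0.144]
stopper 71 [ 0.532 -0.239  0.02 ] [ 0.548 -0.223  0.052]
wine 2669 [0.69  0.159 0.2  ] [0.767 0.35  0.303]
```

```bash
cat > g2.py <<'E'
import sys,numpy as np
from station import arm
from scipy.spatial.transform import Rotation as R
# g2.py x y z tilt_deg [psi]: hand tilted back towards direction a=(cos psi,sin psi); prints increment
s=arm.sense();p=s["tool_pos"];r=R.from_euler("xyz",s["eef_rot"])
x,y,z,th=map(float,sys.argv[1:5]);psi=float(sys.argv[5]) if len(sys.argv)>5 else 1.4425
th=np.radians(th);a=np.array([np.cos(psi),np.sin(psi),0]);n=np.array([a[1],-a[0],0])
Z=-np.sin(th)*a-np.cos(th)*np.array([0,0,1.]);X=-n;Y=np.cross(Z,X)
t=R.from_matrix(np.c_[X,Y,Z])
d=r.inv().apply(np.array([x,y,z])-p);w=(r.inv()*t).as_rotvec()
print("t",round(s["clock"],2),"p",p.round(4),"F",s["ft_force"].round(1),"grip",round(s["grip_width"],4),"q",s["joint_positions"].round(2))
print("tool z",r.as_matrix()[:,2].round(3),"tool x",r.as_matrix()[:,0].round(3))
print("mm",(d*1000).round(1),"inc",np.r_[d/.15,w/.5].round(4),"dist",np.linalg.norm(d).round(3),"deg",np.degrees(np.linalg.norm(w)).round(1))
E
python3 g2.py .46 -.25 .30 45
```

```text
t 11.35 p [ 0.449  -0.2759  0.1981] F [1.2 1.  0.2] grip 0.0853 q [ 0.48  0.48  0.05  1.84 -0.03  0.83  1.99]
tool z [-0.002  0.002 -1.   ] tool x [0.117 0.993 0.002]
mm [  27.3    7.6 -101.8] inc [ 0.1817  0.0508 -0.6789  1.232  -1.2264 -2.9405] dist 0.106 deg 97.9
```

>>> drive_tool([
  [0.05, 0.01, -0.25, 0, -0.2, 0],
  [0.1, 0.03, -0.5, 0, -0.45, 0],
  [0.15, 0.05, -0.68, 0, -0.7, 0],
  [0.18, 0.05, -0.68, 0, -0.95, 0],
  [0.18, 0.05, -0.68, 0, -1, 0],
  [0.18, 0.05, -0.68, 0, -1, 0],
])

```text
clock: 11.95
tool_pos: [0.461, -0.247, 0.3002]
eef_rot: [-3.139, 0.498, 1.463]
ft_force: [0.2, 0.2, 0.5]
grip_width: 0.0856
```

```bash
python3 g2.py .46 -.25 .30 45
```

```text
t 11.95 p [ 0.461  -0.247   0.3002] F [0.2 0.2 0.5] grip 0.0856 q [-0.02  0.35  0.27  1.85  0.5   0.96  1.4 ]
tool z [-0.055 -0.475 -0.878] tool x [ 0.095  0.873 -0.478]
mm [-2.7 -0.7  1.7] inc [-0.0178 -0.0047  0.011   0.4641 -0.4353 -3.0846] dist 0.003 deg 90.2
```

>>> drive_tool([
  [0, 0, 0, 0.04, -0.1, -0.25],
  [0, 0, 0, 0.08, -0.2, -0.5],
  [0, 0, 0, 0.1, -0.3, -0.75],
  [0, 0, 0, 0.1, -0.4, -1],
  [0, 0, 0, 0.1, -0.4, -1],
])

```text
clock: 12.45
tool_pos: [0.4595, -0.25, 0.3001]
eef_rot: [-2.753, 0.601, 2.08]
ft_force: [-0.2, 0.6, -0.7]
grip_width: 0.0853
```

```bash
python3 g2.py .46 -.25 .30 45
```

```text
t 12.45 p [ 0.4595 -0.25    0.3001] F [-0.2  0.6 -0.7] grip 0.0853 q [-0.09  0.38  0.23  1.91  0.76  1.    1.62]
tool z [-0.076 -0.642 -0.763] tool x [-0.402  0.72  -0.565]
mm [-0.2  0.5  0. ] inc [-1.3000e-03  3.5000e-03  3.0000e-04  1.5730e-01 -7.5400e-02 -2.1142e+00] dist 0.001 deg 60.8
```

>>> drive_tool([
  [0, 0, 0, 0.02, -0.01, -0.25],
  [0, 0, 0, 0.04, -0.02, -0.5],
  [0, 0, 0, 0.06, -0.03, -0.75],
  [0, 0, 0, 0.07, -0.03, -1],
  [0, 0, 0, 0.07, -0.03, -1],
])

```text
clock: 12.95
tool_pos: [0.4598, -0.2519, 0.3014]
eef_rot: [-2.484, 0.362, 2.57]
ft_force: [-1.3, -0.1, -0.6]
grip_width: 0.0852
```

```bash
python3 g2.py .46 -.25 .30 45
```

```text
t 12.95 p [ 0.4598 -0.2519  0.3014] F [-1.3 -0.1 -0.6] grip 0.0852 q [-0.04  0.39  0.15  1.9   0.81  1.06  2.06]
tool z [-0.094 -0.666 -0.74 ] tool x [-0.787  0.506 -0.355]
mm [ 1.3  2.  -0.2] inc [ 0.0085  0.0134 -0.0015  0.089  -0.0431 -1.1285] dist 0.002 deg 32.5
```

```bash
python3 g2.py .4418 -.3095 .22 48
```

```text
t 12.95 p [ 0.4598 -0.2519  0.3014] F [-1.3 -0.1 -0.6] grip 0.0852 q [-0.04  0.39  0.15  1.9   0.81  1.06  2.06]
tool z [-0.094 -0.666 -0.74 ] tool x [-0.787  0.506 -0.355]
mm [ 13.9   3.9 100.3] inc [ 0.0926  0.0263  0.6688  0.1909 -0.0726 -1.1274] dist 0.101 deg 32.8
```

>>> drive_tool([
  [0.02, 0, 0.15, 0.04, -0.02, -0.25],
  [0.04, 0.01, 0.3, 0.08, -0.03, -0.5],
  [0.06, 0.02, 0.45, 0.12, -0.05, -0.75],
  [0.08, 0.025, 0.6, 0.16, -0.06, -1],
  [0.09, 0.026, 0.66, 0.17, -0.06, -1],
  [0.09, 0.026, 0.66, 0.17, -0.06, -1],
])

```text
clock: 13.55
tool_pos: [0.4416, -0.3093, 0.2206]
eef_rot: [-2.314, 0.043, 2.964]
ft_force: [0.1, 0.4, 0.5]
grip_width: 0.0854
```

```bash
python3 g2.py .4418 -.3095 .20 48
```

```text
t 13.55 p [ 0.4416 -0.3093  0.2206] F [0.1 0.4 0.5] grip 0.0854 q [0.05 0.53 0.15 2.04 1.07 0.89 2.29]
tool z [-0.102 -0.729 -0.676] tool x [-0.983  0.177 -0.043]
mm [ 0.6 15.1 14.1] inc [ 0.0041  0.1004  0.0941  0.0192 -0.0161 -0.13  ] dist 0.021 deg 3.8
```

```bash
python3 g2.py .4418 -.3095 .15 48; python3 look.py 9
```

```text
t 13.55 p [ 0.4416 -0.3093  0.2206] F [0.1 0.4 0.5] grip 0.0854 q [0.05 0.53 0.15 2.04 1.07 0.89 2.29]
tool z [-0.102 -0.729 -0.676] tool x [-0.983  0.177 -0.043]
mm [ 2.7 51.8 47.9] inc [ 0.0183  0.3455  0.3195  0.0192 -0.0161 -0.13  ] dist 0.071 deg 3.8
```

View pics/wrist9.png

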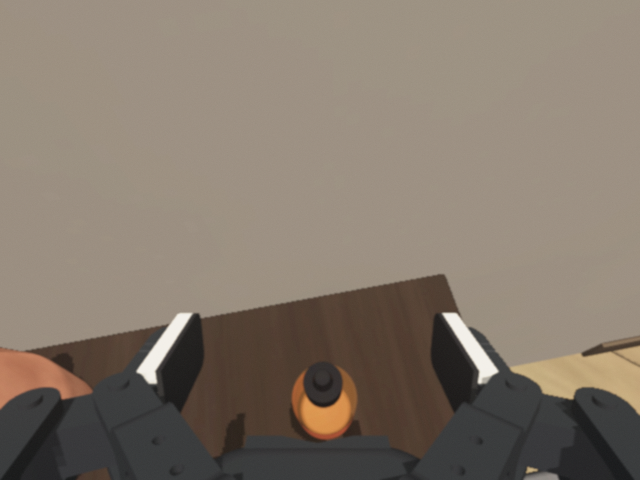

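The bottle (323,385) lies midway between the open pads (203 and 433), and its cap is ahead of the palm. Descending.

>>> drive_tool([
  [0.005, 0.08, 0.07, 0, 0, -0.04],
  [0.01, 0.17, 0.16, 0.01, -0.01, -0.08],
  [0.015, 0.26, 0.24, 0.02, -0.016, -0.13],
  [0.018, 0.345, 0.32, 0.02, -0.016, -0.13],
  [0.018, 0.345, 0.32, 0.02, -0.016, -0.13],
])

```text
clock: 14.1
tool_pos: [0.4428, -0.3075, 0.1485]
eef_rot: [-2.305, -0.004, 3.02]
ft_force: [-0.3, -0.3, 0.2]
grip_width: 0.0855
```

```bash
python3 g2.py .4418 -.3095 .10 48; python3 look.py 10
```

```text
t 14.1 p [ 0.4428 -0.3075  0.1485] F [-0.3 -0.3  0.2] grip 0.0855 q [0.03 0.67 0.17 2.1  1.21 0.79 2.12]
tool z [-0.092 -0.737 -0.67 ] tool x [-0.993  0.121  0.004]
mm [ 0.6 34.6 34. ] inc [0.0037 0.2307 0.2269 0.0026 0.0053 0.0151] dist 0.049 deg 0.5
```

View pics/wrist10.png

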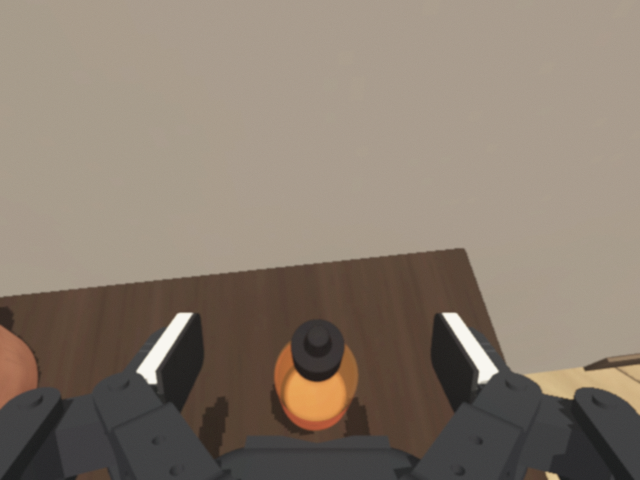

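>>> drive_tool([
  [0, 0.06, 0.06, 0, 0, 0.01],
  [0.002, 0.13, 0.125, 0, 0, 0.015],
  [0.004, 0.2, 0.195, 0, 0, 0.015],
  [0.004, 0.23, 0.225, 0, 0, 0.015],
  [0.004, 0.23, 0.225, 0, 0, 0.015],
])

```text
clock: 14.65
tool_pos: [0.4422, -0.3106, 0.1024]
eef_rot: [-2.303, 0.005, 3.014]
ft_force: [0.5, 0.2, -1.0]
grip_width: 0.0851
```

```bash
python3 g2.py .4418 -.3095 .058 48; python3 look.py 11
```

```text
t 14.65 p [ 0.4422 -0.3106  0.1024] F [ 0.5  0.2 -1. ] grip 0.0851 q [0.02 0.76 0.19 2.12 1.31 0.74 1.97]
tool z [-0.091 -0.738 -0.669] tool x [-0.992  0.127 -0.005]
mm [ 0.7 33.8 28.9] inc [ 0.0047  0.225   0.1929 -0.0009  0.0073 -0.0056] dist 0.044 deg 0.3
```

View pics/wrist11.png

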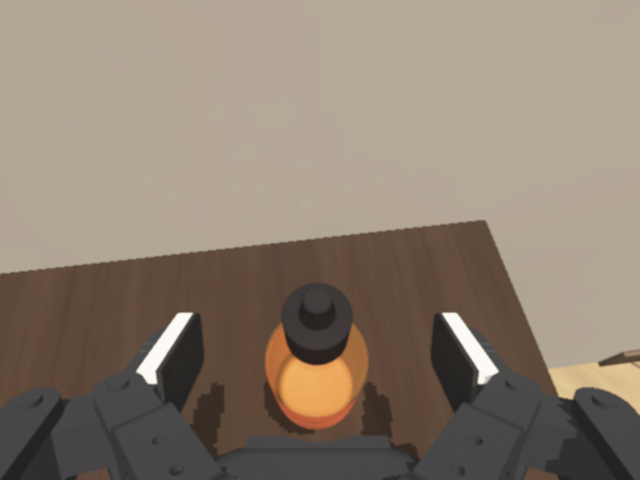

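Still centred (317), with the cap clear of the palm. Going down to grasp height.

>>> drive_tool([
  [0, 0.05, 0.045, 0, 0, 0],
  [0.002, 0.11, 0.095, 0, 0, 0],
  [0.004, 0.17, 0.145, 0, 0, 0],
  [0.004, 0.215, 0.185, 0, 0, 0],
  [0.004, 0.222, 0.19, 0, 0, 0],
  [0.004, 0.222, 0.19, 0, 0, 0],
])

```text
clock: 15.3
tool_pos: [0.4417, -0.3097, 0.0589]
eef_rot: [-2.303, 0.005, 3.014]
ft_force: [-0.6, -1.1, -0.2]
grip_width: 0.0855
```

```bash
python3 g2.py .4418 -.3095 .058 48; python3 look.py 12
```

```text
t 15.3 p [ 0.4417 -0.3097  0.0589] F [-0.6 -1.1 -0.2] grip 0.0855 q [0.01 0.85 0.2  2.12 1.39 0.7  1.83]
tool z [-0.092 -0.738 -0.669] tool x [-0.992  0.127 -0.005]
mm [-0.1  0.8  0.4] inc [-0.0004  0.0054  0.0028 -0.0014  0.0071 -0.006 ] dist 0.001 deg 0.3
```

View pics/wrist12.png

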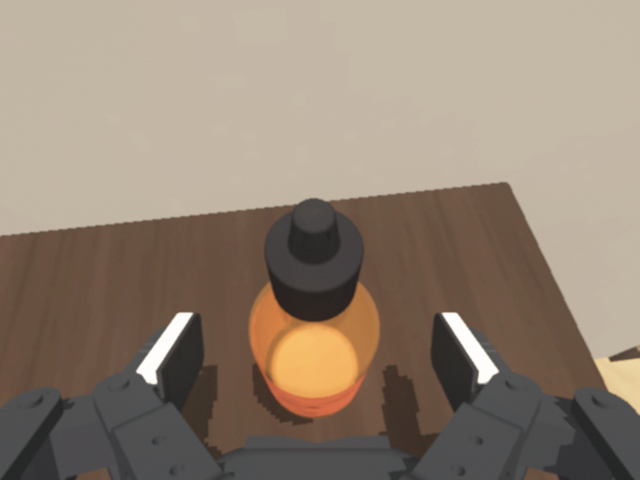

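>>> drive_tool([
  [0.003, 0, 0, 0, 0, 0],
  [0.003, 0, 0, 0, 0, 0],
  [0.003, 0, 0, 0, 0, 0],
  [0.003, 0, 0, 0, 0, 0],
  [0.003, 0, 0, 0, 0, 0],
  [0.003, 0, 0, 0, 0, 0],
], fingers=0.45)

```text
clock: 15.95
tool_pos: [0.4418, -0.3097, 0.0593]
eef_rot: [-2.302, 0.006, 3.015]
ft_force: [1.2, 2.1, 5.1]
grip_width: 0.0444
```

```bash
python3 g2.py .4418 -.3095 .16 48; python3 look.py 13
```

```text
t 15.95 p [ 0.4418 -0.3097  0.0593] F [1.2 2.1 5.1] grip 0.0444 q [0.01 0.85 0.2  2.13 1.39 0.7  1.83]
tool z [-0.091 -0.739 -0.668] tool x [-0.992  0.127 -0.006]
mm [ -0.6 -74.8 -67.4] inc [-0.0038 -0.4987 -0.4496 -0.0031  0.0093 -0.0065] dist 0.101 deg 0.3
```

View pics/wrist13.png

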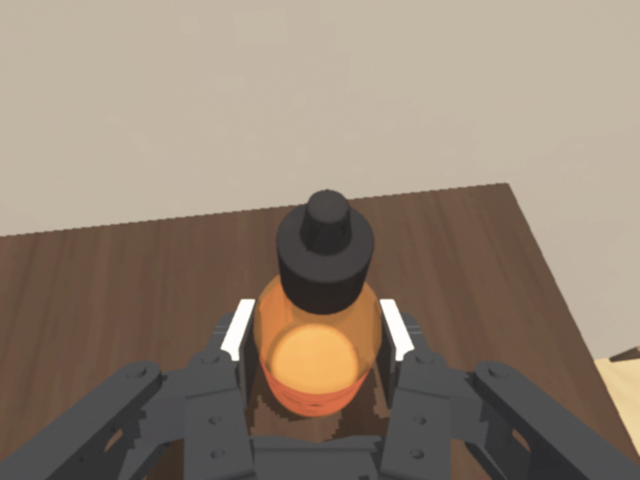

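>>> drive_tool([
  [0, -0.015, -0.013, 0, 0, 0],
  [0, -0.03, -0.027, 0, 0, 0],
  [0, -0.06, -0.054, 0, 0, 0],
  [0, -0.06, -0.054, 0, 0, 0],
])

```text
clock: 16.4
tool_pos: [0.4409, -0.3096, 0.0711]
eef_rot: [-2.304, 0.005, 3.013]
ft_force: [0.0, 0.5, -2.9]
grip_width: 0.0445
```

```bash
python3 g2.py .4418 -.3095 .16 48; python3 look.py 14; python3 - <<'E'
from h import *
K,T=cam("wrist14");C=cloud(K,T,np.load("wrist14.npy"));q=C[180:420,245:390].reshape(-1,3)
q=q[(abs(q[:,0]-.4418)<.03)&(abs(q[:,1]+.3097)<.03)]
print("top z",np.percentile(q[:,2],[98,99.5]))
for lo,hi in((.025,.055),(.098,.108),(.115,.135),(.135,.15)):
    z=q[(q[:,2]>lo)&(q[:,2]<hi)]
    if len(z)<20:continue
    A=np.c_[2*z[:,:2],np.ones(len(z))];s=np.linalg.lstsq(A,(z[:,:2]**2).sum(1),rcond=None)[0];print(lo,hi,len(z),s[:2],np.sqrt(s[2]+s[0]**2+s[1]**2))
E
```

```text
t 16.4 p [ 0.4409 -0.3096  0.0711] F [ 0.   0.5 -2.9] grip 0.0445 q [0.02 0.83 0.2  2.13 1.37 0.71 1.87]
tool z [-0.092 -0.737 -0.669] tool x [-0.992  0.128 -0.005]
mm [ -1.3 -65.9 -59.6] inc [-0.0086 -0.4395 -0.3976 -0.      0.0067 -0.007 ] dist 0.089 deg 0.3
top z [0.14899826 0.14966139]
0.025 0.055 903 [ 0.44078284 -0.30994863] 0.023620910746970696
0.098 0.108 2463 [ 0.43890499 -0.3101998 ] 0.012472347674253488
0.115 0.135 2546 [ 0.43777344 -0.31057647] 0.011575101380761555
0.135 0.15 6707 [ 0.43784011 -0.30967649] 0.007371962237113288
```

View pics/wrist14.png

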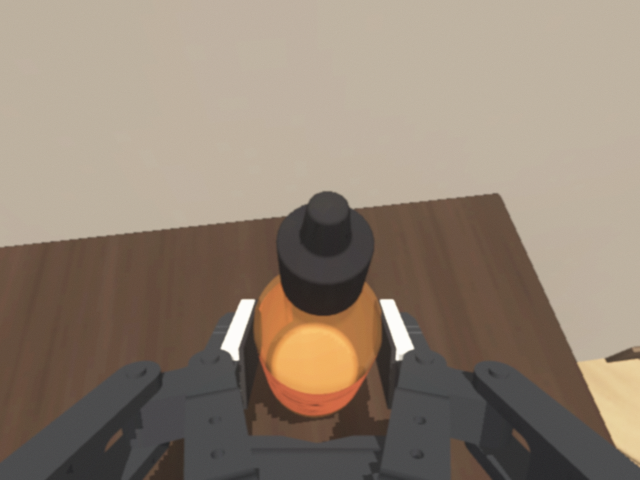

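Lifted: the cap top is at 0.150, up 12 mm, and the bottle leans only about 1–2°. I raise it and carry it to the bay.

>>> drive_tool([
  [0, -0.08, -0.07, 0, 0, 0],
  [0, -0.2, -0.18, 0, 0, 0],
  [0, -0.35, -0.31, 0, 0, 0],
  [0, -0.5, -0.45, 0, 0.01, -0.01],
  [0, -0.5, -0.45, 0, 0.027, -0.03],
  [0, -0.5, -0.45, 0, 0.027, -0.03],
])

```text
clock: 17.05
tool_pos: [0.4407, -0.3093, 0.1714]
eef_rot: [-2.305, -0.015, 3.014]
ft_force: [1.0, -0.0, -3.6]
grip_width: 0.0441
```

```bash
python3 g2.py .5547 -.0392 .17 48
```

```text
t 17.05 p [ 0.4407 -0.3093  0.1714] F [ 1.  -0.  -3.6] grip 0.0441 q [0.03 0.62 0.17 2.08 1.15 0.83 2.21]
tool z [-0.104 -0.735 -0.67 ] tool x [-0.992  0.128  0.015]
mm [ -78.6  189.4 -209.5] inc [-0.5241  1.2625 -1.3966  0.0019 -0.0191  0.0222] dist 0.293 deg 0.8
```

>>> drive_tool([
  [-0.02, 0.06, -0.07, 0, 0, 0],
  [-0.06, 0.16, -0.18, 0, 0, 0],
  [-0.12, 0.29, -0.32, 0, 0, 0],
  [-0.18, 0.42, -0.47, 0, 0, 0],
  [-0.23, 0.55, -0.61, 0, 0, 0],
  [-0.29, 0.68, -0.76, 0, 0, 0],
  [-0.33, 0.8, -0.88, 0, 0, 0],
  [-0.35, 0.84, -0.93, 0, 0, 0],
  [-0.35, 0.84, -0.93, 0, 0, 0],
])

```text
clock: 17.95
tool_pos: [0.5172, -0.1274, 0.1689]
eef_rot: [-2.305, -0.018, 3.018]
ft_force: [-0.1, -0.1, -1.7]
grip_width: 0.0444
```

```bash
python3 g2.py .5547 -.0392 .16 48
```

```text
t 17.95 p [ 0.5172 -0.1274  0.1689] F [-0.1 -0.1 -1.7] grip 0.0444 q [-0.23  0.69  0.04  1.87  0.87  1.11  2.21]
tool z [-0.104 -0.736 -0.67 ] tool x [-0.992  0.123  0.018]
mm [-26.5  67.9 -62.8] inc [-0.1767  0.4528 -0.4186  0.0013 -0.0172  0.0327] dist 0.096 deg 1.1
```

>>> drive_tool([
  [-0.02, 0.05, -0.05, 0, 0, 0],
  [-0.06, 0.15, -0.14, 0, 0, 0],
  [-0.11, 0.28, -0.26, 0, 0, 0],
  [-0.155, 0.39, -0.36, 0, 0, 0],
  [-0.177, 0.45, -0.418, 0, 0, 0],
  [-0.177, 0.45, -0.418, 0, 0, 0],
  [-0.177, 0.45, -0.418, 0, 0, 0],
])

```text
clock: 18.65
tool_pos: [0.5537, -0.0438, 0.1621]
eef_rot: [-2.301, -0.017, 3.012]
ft_force: [-0.0, -0.4, -2.6]
grip_width: 0.0443
```

```bash
python3 g2.py .5547 -.0392 .11 48; python3 look.py 15; python3 - <<'E'
from station import arm
import cv2,numpy as np
for n in("top",):
    p,d=arm.capture(n);cv2.imwrite(f"pics/{n}15.png",p);np.save(f"{n}15.npy",d)
E
```

```text
t 18.65 p [ 0.5537 -0.0438  0.1621] F [-0.  -0.4 -2.6] grip 0.0443 q [-0.33  0.77  0.    1.71  0.78  1.24  2.21]
tool z [-0.108 -0.737 -0.667] tool x [-0.991  0.13   0.017]
mm [-1.2 41.9 31.2] inc [-0.0083  0.2795  0.2079 -0.0055 -0.0247  0.0226] dist 0.052 deg 1.0
```

View pics/wrist15.png

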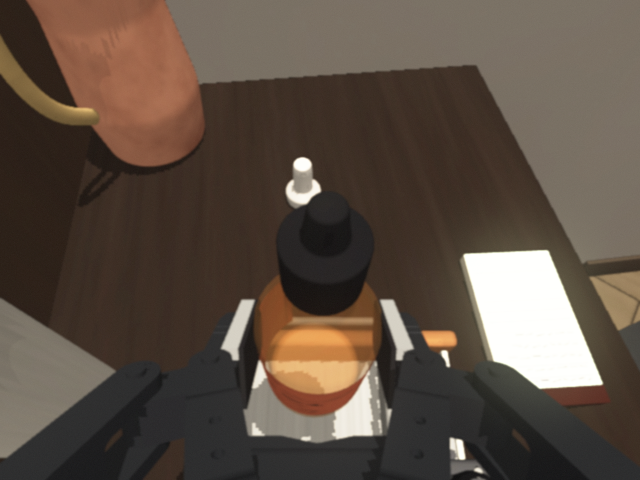

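View pics/top15.png

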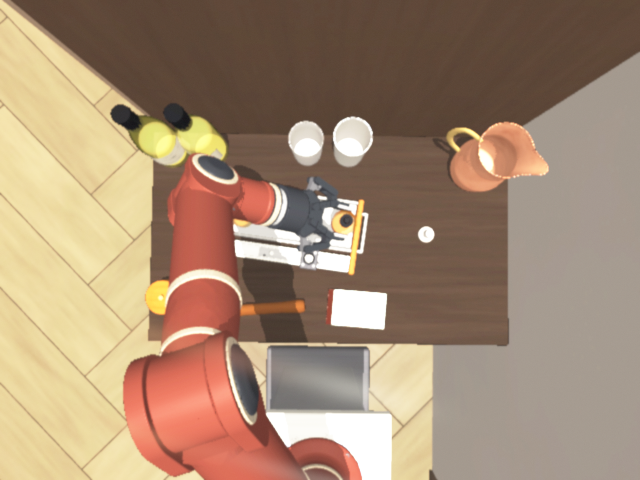

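The held bottle stands over the end bay (344,222). The red wrist link at (210,175) is close to the wine bottles and over the caddy bottle, so I check those distances before descending.

```bash
python3 - <<'E'
from h import *
from scipy.spatial import cKDTree
K,T=cam("top");C=cloud(K,T,np.load("top15.npy"));p=cv2.imread("pics/top15.png");hsv=cv2.cvtColor(p,cv2.COLOR_BGR2HSV)
z=C[...,2]
red=((hsv[...,0]<6)|(hsv[...,0]>174))&(hsv[...,1]>130)&(hsv[...,2]>60);red[:, 260:]&=False;red[250:]&=False
yel=cv2.inRange(hsv,(24,80,60),(38,255,255))>0;yel[:90]=False;yel[180:]=False;yel[:,240:]=False
A=C[red&(z>.05)];B=C[yel&(z>.02)&(z<.32)]
print(len(A),A.min(0),A.max(0),len(B),B.min(0),B.max(0))
d,i=cKDTree(B).query(A);k=d.argmin();print("min",d[k],A[k],B[i[k]])
# wrist joint profile
for v,u in((170,200),(165,215),(185,215),(200,250),(215,250),(190,240),(210,185),(180,180)):print((u,v),C[v,u].round(3))
E
```

```text
5573 [4.90086759e-01 3.18344985e-05 2.95387391e-01] [0.63234743 0.224216   1.11128551] 2751 [0.67787253 0.20185679 0.02082269] [0.74555239 0.34327722 0.25920217]
min 0.15429690205597726 [0.58657562 0.21984878 0.35228636] [0.70382491 0.23100598 0.25260861]
(200, 170) [0.607 0.168 0.405]
(215, 165) [0.617 0.15  0.391]
(215, 185) [0.585 0.144 0.416]
(250, 200) [0.573 0.106 0.341]
(250, 215) [0.551 0.107 0.327]
(240, 190) [0.586 0.119 0.358]
(185, 210) [0.545 0.171 0.468]
(180, 180) [0.597 0.203 0.378]
```

```bash
python3 - <<'E'
from h import *
K,T=cam("wrist15");C=cloud(K,T,np.load("wrist15.npy"));q=C[180:420,245:390].reshape(-1,3)
q=q[(abs(q[:,0]-.5537)<.03)&(abs(q[:,1]+.0438)<.03)]
print("top z",np.percentile(q[:,2],[98,99.5]))
for lo,hi in((.115,.155),(.198,.208),(.215,.23)):
    z=q[(q[:,2]>lo)&(q[:,2]<hi)]
    A=np.c_[2*z[:,:2],np.ones(len(z))];s=np.linalg.lstsq(A,(z[:,:2]**2).sum(1),rcond=None)[0];print(lo,hi,len(z),s[:2],np.sqrt(s[2]+s[0]**2+s[1]**2))
E
```

```text
top z [0.23999042 0.24062884]
0.115 0.155 1293 [ 0.55286254 -0.0442614 ] 0.02361125067230777
0.198 0.208 577 [ 0.55197224 -0.04455293] 0.010544449392522146
0.215 0.23 5883 [ 0.55193575 -0.0436997 ] 0.009322869703573438
```

>>> drive_tool([
  [0, 0.03, 0.02, 0, 0, 0],
  [-0.002, 0.1, 0.07, 0, 0, 0],
  [-0.005, 0.18, 0.13, 0, 0, 0],
  [-0.008, 0.25, 0.185, 0, 0, 0],
  [-0.008, 0.28, 0.208, 0, 0, 0],
  [-0.008, 0.28, 0.208, 0, 0, 0],
  [-0.008, 0.28, 0.208, 0, 0, 0],
])

```text
clock: 19.45
tool_pos: [0.5556, -0.0373, 0.1096]
eef_rot: [-2.303, -0.016, 3.014]
ft_force: [0.8, -0.4, -1.9]
grip_width: 0.045
```

```bash
python3 g2.py .5547 -.0392 .070 48; python3 look.py 16
```

```text
t 19.45 p [ 0.5556 -0.0373  0.1096] F [ 0.8 -0.4 -1.9] grip 0.045 q [-0.34  0.85  0.01  1.73  0.79  1.18  2.14]
tool z [-0.105 -0.736 -0.668] tool x [-0.992  0.127  0.016]
mm [ 0.  28.1 27.9] inc [ 0.0002  0.1872  0.1863 -0.0017 -0.0203  0.0247] dist 0.04 deg 0.9
```

View pics/wrist16.png

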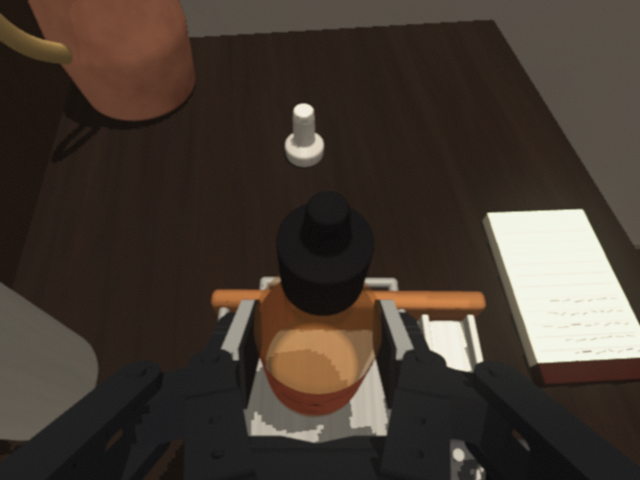

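>>> drive_tool([
  [0, 0.02, 0.02, 0, 0, 0],
  [0, 0.06, 0.06, 0, 0, 0],
  [0, 0.11, 0.11, 0, 0, 0],
  [0, 0.155, 0.155, 0, 0, 0],
  [0, 0.18, 0.18, 0, 0, 0],
  [0, 0.187, 0.186, 0, 0, 0],
  [0, 0.187, 0.186, 0, 0, 0],
])

```text
clock: 20.2
tool_pos: [0.5546, -0.0391, 0.0698]
eef_rot: [-2.303, -0.016, 3.014]
ft_force: [0.6, -0.3, -1.3]
grip_width: 0.0445
```

```bash
python3 g2.py .5547 -.0392 .0645 48; python3 look.py 17; python3 - <<'E'
from h import *
K,T=cam("wrist17");C=cloud(K,T,np.load("wrist17.npy"));q=C[180:420,245:390].reshape(-1,3)
q=q[(abs(q[:,0]-.5547)<.03)&(abs(q[:,1]+.0392)<.03)]
print("top z",np.percentile(q[:,2],[98,99.5]))
E
```

```text
t 20.2 p [ 0.5546 -0.0391  0.0698] F [ 0.6 -0.3 -1.3] grip 0.0445 q [-0.34  0.91  0.01  1.74  0.81  1.12  2.09]
tool z [-0.105 -0.736 -0.669] tool x [-0.992  0.127  0.016]
mm [-0.2  3.9  3.6] inc [-0.0016  0.0259  0.0239 -0.0013 -0.0208  0.0254] dist 0.005 deg 0.9
top z [0.14776319 0.14837142]
```

View pics/wrist17.png

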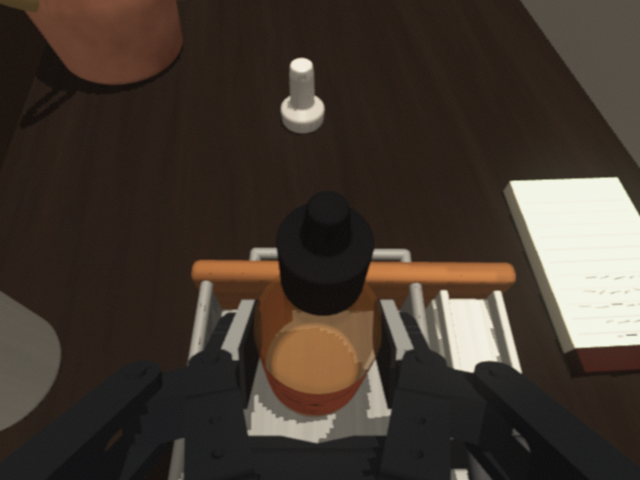

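>>> drive_tool([
  [0, 0.006, 0.006, 0, 0, 0],
  [0, 0.013, 0.012, 0, 0, 0],
  [0, 0.019, 0.017, 0, 0, 0],
  [0, 0.022, 0.02, 0, 0, 0],
  [0, 0.022, 0.02, 0, 0, 0],
])

```text
clock: 20.75
tool_pos: [0.5545, -0.0391, 0.0656]
eef_rot: [-2.304, -0.016, 3.014]
ft_force: [0.2, 0.5, -2.1]
grip_width: 0.0445
```

>>> drive_tool([
  [0, 0.002, 0.002, 0, 0, 0],
  [0, 0.004, 0.004, 0, 0, 0],
  [0, 0.004, 0.004, 0, 0, 0],
])

```text
clock: 21.05
tool_pos: [0.5545, -0.0391, 0.0648]
eef_rot: [-2.304, -0.016, 3.014]
ft_force: [-0.0, -0.4, -2.0]
grip_width: 0.0446
```

```bash
python3 g2.py .5547 -.0392 .0635 48
```

```text
t 21.05 p [ 0.5545 -0.0391  0.0648] F [-0.  -0.4 -2. ] grip 0.0446 q [-0.34  0.92  0.02  1.74  0.81  1.12  2.08]
tool z [-0.105 -0.736 -0.669] tool x [-0.992  0.127  0.016]
mm [-0.2  0.9  0.9] inc [-0.0014  0.006   0.0058 -0.0005 -0.0203  0.0247] dist 0.001 deg 0.9
```

Still hanging (−2 N), so I lower in fine steps.

>>> drive_tool([
  [0, 0.002, 0.002, 0, 0, 0],
  [0, 0.004, 0.004, 0, 0, 0],
  [0, 0.004, 0.004, 0, 0, 0],
])

```text
clock: 21.35
tool_pos: [0.5545, -0.0392, 0.0639]
eef_rot: [-2.304, -0.016, 3.014]
ft_force: [-0.4, 0.0, -2.1]
grip_width: 0.0448
```

>>> drive_tool([
  [0, 0.001, 0.001, 0, 0, 0],
  [0, 0.002, 0.002, 0, 0, 0],
  [0, 0.002, 0.002, 0, 0, 0],
])

```text
clock: 21.65
tool_pos: [0.5545, -0.0392, 0.0635]
eef_rot: [-2.304, -0.016, 3.014]
ft_force: [0.6, 0.1, -2.4]
grip_width: 0.0442
```

>>> drive_tool([
  [0, 0.0015, 0.0015, 0, 0, 0],
  [0, 0.003, 0.003, 0, 0, 0],
  [0, 0.003, 0.003, 0, 0, 0],
])

```text
clock: 21.95
tool_pos: [0.5545, -0.0392, 0.0632]
eef_rot: [-2.303, -0.016, 3.014]
ft_force: [-1.2, 0.8, -0.6]
grip_width: 0.0442
```

>>> drive_tool([
  [0, 0.001, 0.001, 0, 0, 0],
  [0, 0.002, 0.002, 0, 0, 0],
  [0, 0.002, 0.002, 0, 0, 0],
])

```text
clock: 22.25
tool_pos: [0.5545, -0.0392, 0.0632]
eef_rot: [-2.303, -0.016, 3.014]
ft_force: [-0.1, 1.5, 3.6]
grip_width: 0.0447
```

Contact: the force turned to +3.6 N. Releasing.

>>> drive_tool([
  [0, -0.001, -0.001, 0, 0, 0],
  [0, -0.001, -0.001, 0, 0, 0],
  [0, -0.001, -0.001, 0, 0, 0],
  [0, -0.001, -0.001, 0, 0, 0],
], fingers=0.75)

```text
clock: 22.65
tool_pos: [0.5545, -0.0395, 0.0626]
eef_rot: [-2.303, -0.016, 3.014]
ft_force: [-0.7, 0.2, -0.6]
grip_width: 0.0642
```

```bash
python3 g2.py .5547 -.0392 .16 48; python3 look.py 18
```

```text
t 22.65 p [ 0.5545 -0.0395  0.0626] F [-0.7  0.2 -0.6] grip 0.0642 q [-0.34  0.92  0.02  1.74  0.82  1.11  2.08]
tool z [-0.105 -0.736 -0.669] tool x [-0.992  0.127  0.016]
mm [  1.4 -72.2 -65.4] inc [ 0.009  -0.4816 -0.4359 -0.0009 -0.0206  0.0245] dist 0.097 deg 0.9
```

View pics/wrist18.png

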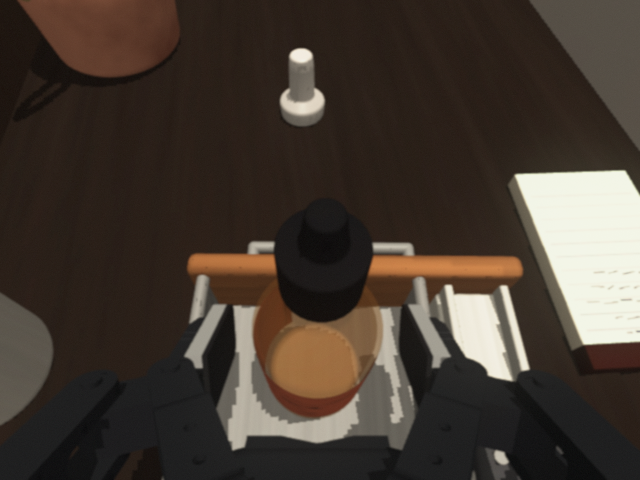

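The bottle stands upright in the bay with both pads clear of it. Retreating up and slightly back.

>>> drive_tool([
  [0, -0.02, -0.03, 0, 0, 0],
  [0, -0.08, -0.11, 0, 0, 0],
  [0, -0.18, -0.22, 0, 0, 0],
  [0, -0.3, -0.34, 0, 0, 0],
  [0, -0.42, -0.46, 0, 0, 0],
  [0, -0.55, -0.58, 0, 0, 0],
  [0, -0.7, -0.7, 0, 0, 0],
  [0, -0.8, -0.8, 0, 0, 0],
  [0, -0.8, -0.8, 0, 0, 0],
])

```text
clock: 23.6
tool_pos: [0.5597, -0.0304, 0.2363]
eef_rot: [-2.306, -0.008, 3.014]
ft_force: [0.5, 0.9, 0.6]
grip_width: 0.0641
```

```bash
python3 g2.py .5547 -.0392 .26 48; python3 look.py 19; python3 - <<'E'
from station import arm
import cv2,numpy as np
for n in("top","scene"):
    p,d=arm.capture(n);cv2.imwrite(f"pics/{n}19.png",p);np.save(f"{n}19.npy",d)
E
```

```text
t 23.6 p [ 0.5597 -0.0304  0.2363] F [0.5 0.9 0.6] grip 0.0641 q [-0.34  0.67 -0.01  1.64  0.74  1.37  2.31]
tool z [-0.1   -0.735 -0.671] tool x [-0.992  0.127  0.008]
mm [  4.  -23.9  -8.9] inc [ 0.0269 -0.159  -0.0594  0.005  -0.0103  0.0134] dist 0.026 deg 0.5
```

View pics/wrist19.png

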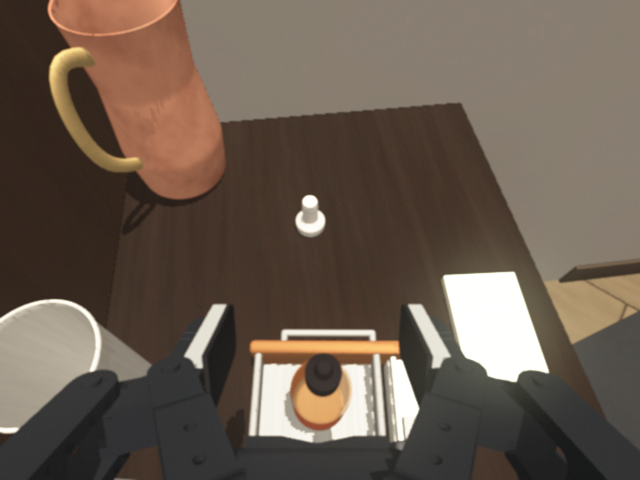

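View pics/top19.png

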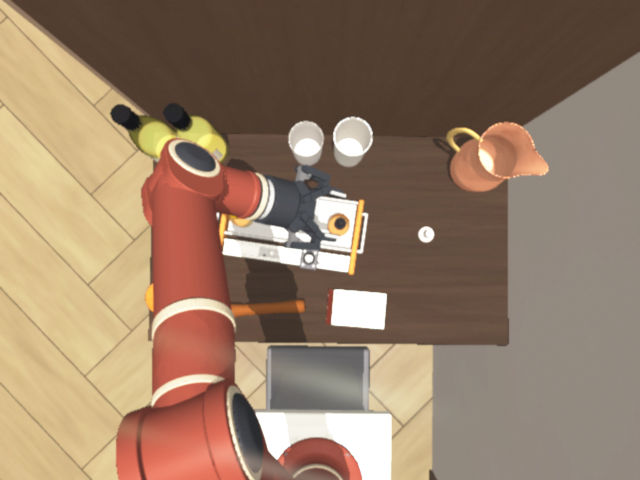

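The bottle stands in the end bay (339,224) with the block and knob at (309,258) and the right cheek at (356,237), as before. Final numeric checks on the knob height, pin travel, caddy shift and bottle lean.

```bash
python3 - <<'E'
from h import *
K,T=cam("top");C0=cloud(K,T,np.load("top0.npy"));C=cloud(K,T,np.load("top19.npy"))
hs=[cv2.cvtColor(cv2.imread(f"pics/{f}.png"),cv2.COLOR_BGR2HSV) for f in("top0","top19")]
for h in hs:
    m=cv2.inRange(h,(5,150,120),(20,255,255));m[:, :346]=0;m[:,370:]=0;m[:190]=0;m[280:]=0
    n,l,s,c=cv2.connectedComponentsWithStats(m);i=1+s[1:,4].argmax();print("right cheek",c[i],s[i])
def knob(C,c):
    q=C.reshape(-1,3);m=(np.hypot(q[:,0]-c[0],q[:,1]-c[1])<.0135)&(q[:,2]>.075)&(q[:,2]<.12);z=q[m];return len(z),np.percentile(z[:,2],[50,90]),z[:,:2].mean(0)
print(knob(C0,(.4755,-.039)),knob(C,(.483,.0225)))
q=C[205:245,322:358].reshape(-1,3)
for lo,hi in((.03,.065),(.065,.08),(.115,.132),(.132,.146)):
    z=q[(q[:,2]>lo)&(q[:,2]<hi)];print("bottle",lo,hi,len(z),z.mean(0) if len(z) else "")
K,T=cam("wrist19");C=cloud(K,T,np.load("wrist19.npy"));q=C[340:432,280:360].reshape(-1,3)
for lo,hi in((.02,.065),(.115,.13)):
    z=q[(q[:,2]>lo)&(q[:,2]<hi)&(np.hypot(q[:,0]-.5545,q[:,1]+.04)<.03)]
    A=np.c_[2*z[:,:2],np.ones(len(z))];s=np.linalg.lstsq(A,(z[:,:2]**2).sum(1),rcond=None)[0];print(lo,hi,len(z),s[:2],np.sqrt(s[2]+s[0]**2+s[1]**2))
print("top",np.percentile(q[:,2],99.5))
E
```

```text
right cheek [355.8604119 237.1395881] [348 199  16  76 437]
right cheek [357.33673469 218.        ] [352 199  12  50  98]
(49, array([0.0877569 , 0.09115955]), array([ 0.47623092, -0.03952733])) (46, array([0.08844273, 0.09102487]), array([0.48482714, 0.0211545 ]))
bottle 0.03 0.065 135 [ 0.54379602 -0.0740511   0.04241088]
bottle 0.065 0.08 109 [ 0.55384833 -0.03919105  0.07578302]
bottle 0.115 0.132 92 [ 0.55343138 -0.03919695  0.12760168]
bottle 0.132 0.146 27 [ 0.55337867 -0.039837    0.13870012]
0.02 0.065 289 [ 0.554092   -0.03887068] 0.02364986345546413
0.115 0.13 888 [ 0.55330165 -0.03824143] 0.009670667498928991
top 0.14219355558503297
```

```bash
python3 - <<'E'
import cv2,numpy as np
a,b=[cv2.imread(f"pics/{f}.png") for f in("top0","top19")]
g=[cv2.cvtColor(x,cv2.COLOR_BGR2GRAY) for x in(a,b)]
for nm,(v0,v1,u0,u1) in dict(cheekR=(195,275,352,368),railL=(238,262,222,238),stopper=(222,248,412,440),cups=(115,168,322,375),jug=(115,195,440,550)).items():
    t=g[0][v0:v1,u0:u1];r=cv2.matchTemplate(cv2.resize(g[1][v0-4:v1+4,u0-4:u1+4],None,fx=4,fy=4,interpolation=2),cv2.resize(t,None,fx=4,fy=4,interpolation=2),cv2.TM_CCOEFF_NORMED)
    _,m,_,l=cv2.minMaxLoc(r);print(nm,round(m,3),((l[0]-16)/4,(l[1]-16)/4))
E
```

```text
cheekR 0.99 (0.0, 0.0)
railL 0.985 (-0.25, 0.0)
stopper 0.988 (0.0, 0.0)
cups 0.968 (0.0, 0.0)
jug 0.985 (0.0, 0.0)
```

View pics/scene19.png

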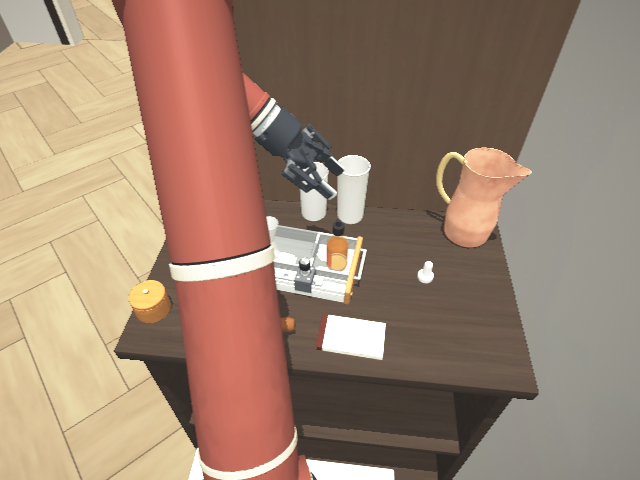

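The scene view shows the bottle upright in the end bay (338,250), the knob seated at (305,268), and everything visible in place. Handing in.

```bash
python3 -c "
from station import arm
print(arm.sense()['clock'],arm.close_job())"
```

```text
the job is handed in; nothing more can be done
23.75 None
```

The divider is pinned in the first hole of its strip, and the dasher bottle stands upright in the end bay. I handed the job in at 23.75 s of the 64 s allowed.

**Divider:** I lifted the plunger about 9 mm, slid the divider about 52 mm, and let the pin down onto solid strip. I then nudged the divider on with the fingers loose round the knob until the pin snapped in. At the ends of those push moves I read about 1 N sideways; I had no readings in between.

**Bottle:** The body turned out to be straight only up to about 69 mm, so I gripped it with the hand tilted 48° to keep the neck clear of the gripper. I lowered it in sub-millimetre steps until the force read 3.6 N (about 5.6 N on the floor), then let go.

**Last checks:**
- **Pin:** the knob top is back at 0.091 m, the same as when home. The knob moved 61.3 mm by the top camera, against 61–63 mm measured beforehand to the hole.
- **Bottle:** the top is at 0.142 m, so it stands on the tray floor. It leans less than 1° by camera.
- **Surroundings:** the caddy's right cheek, the stopper, the cups and the jug show no shift in the top view. The caddy's left rail matched to within a quarter pixel (about 0.5 mm), which is at the limit of that check.
- **Disagreement:** a colour-based check of the right cheek gave a different centre from the start. I put that down to a changed colour mask there, because the direct image match showed no shift.
- **Not checked:** the caddy bottle, jigger, wine bottles, salt cellar and muddler were partly hidden by the arm at the end. I did not measure them again.

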